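Stack the carrying trays from the drying rack

ROBOT

A 6-joint arm with a two-finger parallel gripper is mounted at the origin on a cart in front of the work surface, level with it; the furniture and walls round the work are solid. World frame = base frame: x ahead of the robot, y to its left, z up, the work surface at z = 0. Lengths are in m, angles in rad, forces in N, time in s.
With the tool pointing down it reaches from about 0.35 to 0.975 m from the base axis. Payload 4.9 kg.
Tool frame: the origin (TCP) lies at the very end of the fingers, on their centre line; the grasp point (between the pads) lies 19 mm behind it (ctrl.grasp_offset is the distance from the TCP to the grasp point, in m); z points along the fingers, y is the line along which they close (so a half turn about z gives the same grasp; the last joint's range is limited). The gripper opens to 85 mm and grips with 20 to 120 N. Pads are 22 mm wide; open, the fingers measure 114 mm over their backs; the gripper's body (76 mm by 85 mm) begins 54 mm behind the grasp point. The pads swing forward as they close: fully open they stand 13 mm farther back than shut.
Start: joints at [-1.444, 0.053, 1.613, -0, 1.476, -0.119], TCP at [0.152, -0.606, 0.231] pointing down, gripper open.
Joint ranges: [-3.01, 3.01], [-1.01, 2.22], [0.06, 2.58], [-1.02, 4.17], [0.09, 2.62], [-3.14, 3.14]. Speed limits (rad/s): [2.57, 2.57, 3.14, 3.14, 3.14, 3.14].

INTERFACE

Orientations are given as a rotation vector (axis times angle).
In Python, from station import ctrl, optics gives the robot as it stands.
- The arm moves only by the shell command python3 -m handwheel 'ROWS' [OPENING] [FORCE]. ROWS is JSON, a list of rows, each an object of numbers: "tx", "ty", "tz": the shift along the tool's x, y, z in mm; "roll": the turn about the tool's z in rad. A call has 1 to 12 rows; each row shifts and turns the commanded pose from where the row before left it, along the tool's axes as they then stand; what a row does not reach is not made up. A row lasts 1/12 s, in which the tool goes at most 41.7 mm and 7.16 degrees, less where a joint would pass 70% of its speed; a pose out of reach is approached as far as the arm can. A call with a gripper value outside its range is refused whole. OPENING is the finger opening in mm, from 0 to 85.4, set as the call begins (- or left out, the last holds). The fingers move at their own pace and stop on an object; FORCE is the grip in N (left out, the last holds). Time passes only in rows, so rows that do not move let the fingers close. It gives the time, the measured TCP pose, the force, the opening and the grip force at its end, in the units of the state.
- ctrl.get_obs(): the state, without advancing time (a new reading comes with each control period).
- optics.get_image(name): name is "scene" or "top"; returns (picture, depth): 384x512x3 uint8, red, green, blue; 384x512 float32, m along the optical axis (not along the pixel's ray), 0 where there is no reading.
- optics.camera_params(name): a dict with "mtx" (3x3 intrinsics, pixels), "extrinsics" (4x4, takes a point from camera to world coordinates). Camera axes: x right, y down, z forward; pixel columns grow to the right and rows downward; lengths in m; the calibration is good to about 2 mm. A picture is of the moment at which its call begins. camera_params takes no time and is no camera call.
- ctrl.finish_job(): hands the job in; it is judged then, once.
The state is a dict: "t": time; "q": joint angles; "dq": joint speeds; "effort": joint torques, N m; "tool_pos": TCP position; "tool_rot": TCP orientation; "contact_force": force on the tool from outside, world axes, zero at the start; "wrist_torque": the same for the moment, N m; "opening": finger opening in m; "grip_force": force on a finger pad.
Only numpy, scipy, OpenCV 4.12 (cv2) and the standard library are available. Lean on these libraries where they do the work, as an engineer would, in place of code of your own. Each camera call takes 0.05 s, during which the arm holds its last target. There are 200 camera calls.

TASK

A deep and a shallow carrying tray, left leaning in either bay of the sloped rack, have to be put away as a stack: seat the deep tray on the low base frame and the shallow tray on the deep one, each level and fully down with its four feet inside the corner brackets below it, either way round. Set them down gently without letting them drop, and leave the flask, the beaker and the brass weight standing where they are. Carry the trays round the tall lab stand without knocking it.

Things in the scene. Friction and masses are not known exactly. Their poses are not given: they have to be found in the camera images.
- deep_tray: The deep steel carrying tray, 140 (x) x 96 (y) mm, 85 mm high overall, about 0.3 to 0.65 kg, same after a half turn. Origin: centre of the underside of its feet; z out of the open top. Feet: 4 blocks 20x20x16, outer faces at x 63.5, y 41.5 mm; floor z 16 to 19; 4 mm walls to z 70. Starts leaning at 30 degrees in a rack bay, x up the slope (the z axis leans 30 degrees towards the rack's front).
- deep_tray_handle (a point): Centre of the deep tray's black handle bar, on its z axis 71 mm above its origin. The bar is 14 mm square and 70 mm long along the tray's y, on two end posts (54 mm clear between). Close the fingers along the tray's x; the tray is empty beside the bar, 59 mm to each end wall. Gripped mid-bar it hangs balanced.
- deep_tray_top (a point): Centre of the corner seats on top of the deep tray, 70 mm above its origin: a tray stacked here has its origin at this point, axes in line. Each seat lies in an L bracket 4 mm thick, inner faces at x 66, y 44 mm (2.5 mm play to a foot each way), ending in slightly flared lips 15 mm above the seat.
- shallow_tray: The shallow steel carrying tray, 140 (x) x 96 (y) mm, 61 mm high overall, about 0.24 to 0.5 kg, same after a half turn. Origin: centre of the underside of its feet; z out of the open top. Feet: 4 blocks 20x20x16, outer faces at x 63.5, y 41.5 mm; floor z 16 to 19; 4 mm walls to z 46. Starts leaning at 30 degrees in a rack bay, x up the slope (the z axis leans 30 degrees towards the rack's front).
- shallow_tray_handle (a point): Centre of the shallow tray's black handle bar, on its z axis 47 mm above its origin. The bar is 14 mm square and 70 mm long along the tray's y, on two end posts (54 mm clear between). Close the fingers along the tray's x; the tray is empty beside the bar, 59 mm to each end wall. Gripped mid-bar it hangs balanced.
- tray_rack: Fixed aluminium rack, 226 wide (y), 136 deep (x), 95 mm high, standing left or right of the bench's middle. Two bays centred 56 mm either side of its middle; either tray may be in either. Slope 30 degrees, low at the front (its -x, towards the robot), where a 10 mm lip stops the trays; they lift off freely square to the slope. Origin: centre of its underside on the bench.
- stack_base: Low aluminium base frame fixed on the bench, 140 (x) x 96 (y) mm, 27 mm high, with four corner brackets open inwards. Origin: centre of its underside on the bench, z up.
- stack_base_top (a point): Centre of the corner seats on top of the base frame, 12 mm above its origin: a tray stacked here has its origin at this point, axes in line. Each seat lies in an L bracket 4 mm thick, inner faces at x 66, y 44 mm (2.5 mm play to a foot each way), ending in slightly flared lips 15 mm above the seat.
- lab_stand: Laboratory stand fixed on the bench between rack and base frame: foot 90 (x) x 70 (y) x 13 mm and an upright 12 mm rod to 452 mm above the bench, with a small clamp head (24 mm wide, a screw 34 mm to the back) 370 to 400 mm up. Origin: centre of its underside; the rod stands on its z axis.
- erlenmeyer: Bystander: conical glass flask, 78 mm wide, 102 mm high, standing in front of the lab stand; origin at the centre of its underside.
- beaker: Bystander: glass beaker, 71 mm wide, 90 mm high, standing behind the base frame; origin at the centre of its underside.
- weight: Bystander: brass weight, 34 mm wide, 44 mm high, between the flask and the bench edge nearest the robot; origin at the centre of its underside.
Things that resemble listed ones, but are neither listed nor needed, are in the scene too. What is meant by the stack_base is not turquoise, and is the smaller of those in its own colour.

How it is judged:
By the outcome, as a careful person would: the job done as asked, in the order asked, and still so for the second after the job is handed in, with the robot touching nothing.
It also fails if it takes over 72 s, if anything falls off the work surface, if the arm or the gripper's body presses on something with over 40 N, if the wrist force passes 120 N, or if a joint passes its speed limit or range.

## Working session

There is one attempt and no reset: what is moved stays moved. The work goes in short steps, Python scripts to look and compute and a shell command to move; the robot and the scene stay as the last step left them, time stands still between calls to the robot, and variables do not carry over. Pictures are saved under pics/ and viewed, at most 10 in all, crops included, and the job is handed in when it is done.

```bash
ls; mkdir -p pics; python3 - <<'E'
from station import ctrl, optics
import cv2,numpy as np
for n in("scene","top"):
    im,d=optics.get_image(n); cv2.imwrite(f"pics/{n}0.png",im[:,:,::-1]); np.savez(f"pics/{n}0.npz",im=im,d=d)
    p=optics.camera_params(n); print(n,np.round(p["mtx"],1).tolist(),np.round(p["extrinsics"],3).tolist())
o=ctrl.get_obs();print(o)
E
```

```text
pics
scene [[390.2, 0.0, 257.1], [0.0, 390.2, 190.3], [0.0, 0.0, 1.0]] [[-0.61, -0.351, 0.711, -0.521], [-0.793, 0.276, -0.543, 0.596], [-0.006, -0.895, -0.446, 0.766], [0.0, 0.0, 0.0, 1.0]]
top [[399.7, 0.0, 258.1], [0.0, 399.7, 183.7], [0.0, 0.0, 1.0]] [[-0.015, -0.998, 0.056, 0.429], [-1.0, 0.016, 0.012, -0.206], [-0.013, -0.055, -0.998, 1.65], [0.0, 0.0, 0.0, 1.0]]
{'t': 0.1, 'q': array([-1.44401903e+00,  5.32923342e-02,  1.61418449e+00,  2.11151259e-05,
        1.47599684e+00, -1.18990155e-01]), 'dq': array([ 0.00133086, -0.00127823, -0.00232116, -0.00162082, -0.00165518,
       -0.00087219]), 'effort': array([-3.06207567e-04, -3.94906318e+01, -3.71366215e+01, -1.56363872e-04,
        3.93700917e-03,  2.62681780e-06]), 'tool_pos': array([ 0.15200203, -0.605643  ,  0.23016843]), 'tool_rot': array([-3.11603631e+00, -3.84846034e-01, -2.14983091e-05]), 'contact_force': array([ 0.66475814, -0.18920726,  0.87526212]), 'wrist_torque': array([ 0.01609638,  0.01008446, -0.00734088]), 'grip_force': 0.0, 'opening': 0.08547099243507383}
```

View pics/scene0.png

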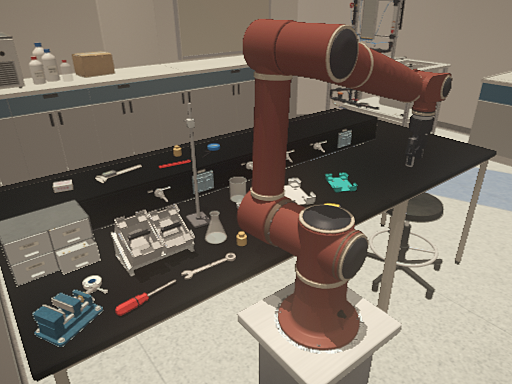

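View pics/top0.png

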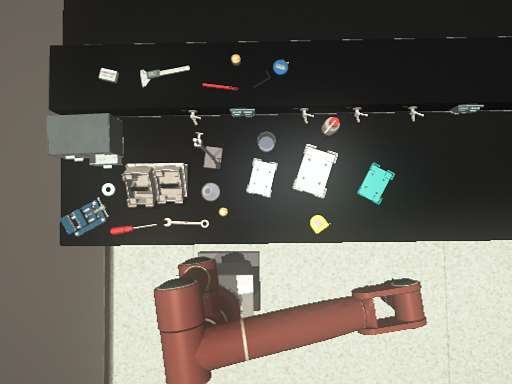

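The top view shows the rack with two trays at (155,184), the stand foot at (212,157) and the flask at (210,191). The weight is at (223,212), the small white base at (262,177) and the beaker at (266,142). The larger white frame at (316,171) and the turquoise one at (376,183) are lookalikes.

```bash
cat > h.py <<'E'
import numpy as np,cv2
from station import ctrl,optics
from scipy.spatial.transform import Rotation as R
def cloud(n,d):
    p=optics.camera_params(n);K=p["mtx"];E=p["extrinsics"]
    v,u=np.mgrid[:d.shape[0],:d.shape[1]]
    c=np.stack([(u-K[0,2])/K[0,0]*d,(v-K[1,2])/K[1,1]*d,d],-1)
    w=c@E[:3,:3].T+E[:3,3]; w[d<=0]=np.nan; return w
def rect(P):
    r=cv2.minAreaRect((P[:,:2]*1000).astype(np.float32)); return np.round(r[0],1),np.round(r[1],1),round(r[2],1)
E
python3 - <<'E'
from h import *
f=np.load("pics/top0.npz");im,d=f["im"],f["d"];W=cloud("top",d)
print("bench z",np.nanmedian(W[200:235,330:350,2]),W[225,280])
def reg(u0,u1,v0,v1,z0,z1):
    P=W[v0:v1,u0:u1].reshape(-1,3);C=im[v0:v1,u0:u1].reshape(-1,3)
    m=(P[:,2]>z0)&(P[:,2]<z1);return P[m],C[m]
for nm,a in dict(base=(243,281,152,202,.006,.06),big=(288,340,140,202,.006,.06),foot=(200,225,142,170,.006,.025),beaker=(255,280,130,154,.02,.12),flask=(200,222,180,202,.01,.12),weight=(217,229,206,218,.01,.06)).items():
    P,_=reg(*a);print(nm,len(P),rect(P),np.round(np.percentile(P[:,2],[5,50,95]),3),np.round(P.min(0),3),np.round(P.max(0),3))
P,_=reg(118,192,158,212,.01,.3);print("rack",rect(P),P.max(0))
cr=cv2.resize(im[120:225,110:290,::-1],None,fx=4.4,fy=4.4,interpolation=cv2.INTER_CUBIC);cv2.imwrite("pics/crop0.png",cr)
f=np.load("pics/scene0.npz");cv2.imwrite("pics/crop1.png",cv2.resize(f["im"][180:290,90:330,::-1],None,fx=3.3,fy=3.3,interpolation=cv2.INTER_CUBIC))
E
```

```text
bench z -0.00016876739146909348 [ 0.34923342 -0.27292741 -0.00205053]
base 522 (array([ 550.2, -200.1]), array([152.1, 202.8]), 89.0) [0.006 0.01  0.027] [ 0.448 -0.276  0.006] [ 0.653 -0.123  0.036]
big 1156 (array([ 571.4, -414.5]), array([209.9, 252.1]), 88.9) [0.007 0.011 0.033] [ 0.444 -0.52   0.006] [ 0.699 -0.308  0.042]
foot 338 (array([639.7,   3.6]), array([ 99.6, 105.4]), 89.0) [0.007 0.013 0.02 ] [ 0.587 -0.046  0.006] [0.693 0.054 0.024]
beaker 127 (array([ 685.7, -222.2]), array([67. , 69.3]), 89.4) [0.025 0.072 0.092] [ 0.651 -0.256  0.021] [ 0.72  -0.189  0.096]
flask 232 (array([491.5,  10.2]), array([70.2, 71.7]), 53.6) [0.013 0.039 0.1  ] [ 0.456 -0.028  0.01 ] [0.53  0.046 0.108]
weight 58 (array([410.4, -43.5]), array([30.9, 31.7]), 25.2) [0.024 0.032 0.048] [ 0.394 -0.058  0.019] [ 0.427 -0.026  0.052]
rack (array([528.2, 246.1]), array([287.4, 210.5]), 89.1) [0.63548951 0.38864036 0.16726184]
```

View pics/crop0.png

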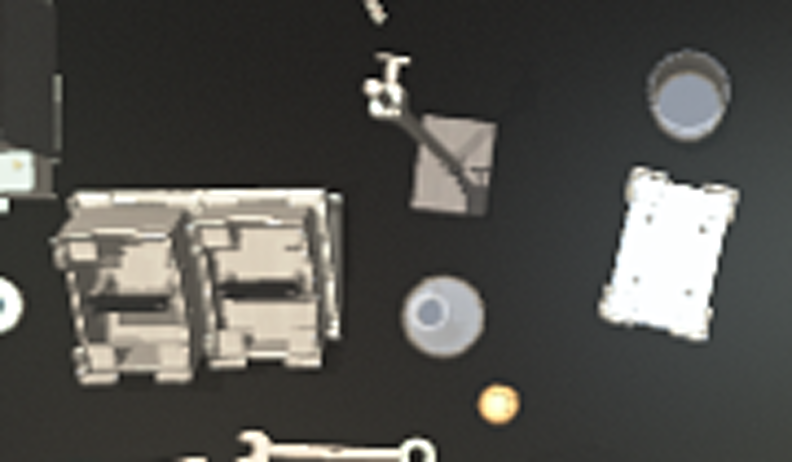

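View pics/crop1.png

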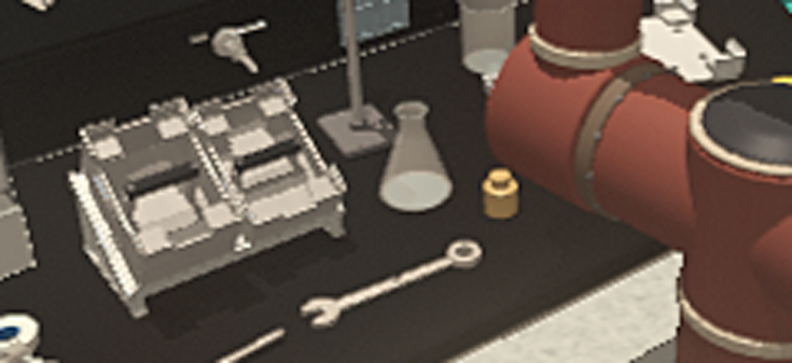

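```bash
cat > fit.py <<'E'
from h import *
from scipy.optimize import least_squares
def box(a,b,c,d,e,f): return (min(a,b),min(c,d),e,max(a,b),max(c,d),f)
S=[(1,1),(1,-1),(-1,1),(-1,-1)]
def corners(z,t=.015):
    B=[]
    for s,q in S:
        B+=[box(s*.066,s*.07,q*.024,q*.048,z,z+t),box(s*.046,s*.07,q*.044,q*.048,z,z+t),box(s*.046,s*.07,q*.024,q*.048,z-.004,z)]
    return B
def tray(H):
    B=[box(s*.0435,s*.0635,q*.0215,q*.0415,0,.016) for s,q in S]+[box(-.07,.07,-.048,.048,.016,.019)]
    B+=[box(s*.066,s*.07,-.048,.048,.016,H) for s in(1,-1)]+[box(-.07,.07,s*.044,s*.048,.016,H) for s in(1,-1)]
    B+=[box(-.007,.007,-.035,.035,H-.006,H+.008)]+[box(-.007,.007,s*.027,s*.035,.019,H) for s in(1,-1)]
    return np.array(B+corners(H))
DEEP,SHAL=tray(.070),tray(.046)
BASE=np.array([box(-.07,.07,-.048,.048,0,.008)]+corners(.012))
def rayd(B,Rm,t,o,dirs):
    o=Rm.T@(o-t);D=dirs@Rm; D=np.where(abs(D)<1e-9,1e-9,D)
    a=(B[None,:,:3]-o)/D[:,None];b=(B[None,:,3:]-o)/D[:,None]
    n=np.minimum(a,b).max(-1);f=np.maximum(a,b).min(-1)
    return np.where((n<f),n,np.inf).min(1)
def pix(n,d,cen,rad):
    W=cloud(n,d);p=optics.camera_params(n);E=p["extrinsics"];K=p["mtx"]
    m=(d>0)&(np.linalg.norm(W-cen,axis=-1)<rad)
    v,u=np.nonzero(m)
    dirs=np.stack([(u-K[0,2])/K[0,0],(v-K[1,2])/K[1,1],np.ones(len(u))],-1)@E[:3,:3].T
    return E[:3,3],dirs,d[m]
def fit(B,views,x0,tilt=0,free=(0,1,2,3),bg=None,sc=.004):
    """x0: x,y,z,yaw of origin; tilt about body y; returns params, inlier info"""
    x0=np.array(x0,float);free=list(free)
    def full(p): x=x0.copy();x[free]=p;return x
    def res(p):
        x=full(p);Rm=(R.from_euler('z',x[3])*R.from_euler('y',-tilt)).as_matrix();out=[]
        for o,D,d in views:
            r=rayd(B,Rm,x[:3],o,D)
            if bg=='bench': r=np.minimum(r,-o[2]/D[:,2])
            e=np.where(np.isfinite(r),r-d,.03); out.append(np.clip(e,-.03,.03))
        return np.concatenate(out)
    def cost(p): return np.sum(1-np.exp(-(res(p)/sc)**2/2)) if bg is None else np.sum(np.log1p((res(p)/sc)**2))
    from scipy.optimize import minimize
    best=None
    step=np.array([.006,.006,.006,.05])[free]
    p=x0[free]
    for k in range(3):
        sx=np.vstack([p]+[p+step*(np.arange(len(free))==i) for i in range(len(free))])
        r=minimize(cost,p,method='Nelder-Mead',options=dict(initial_simplex=sx,xatol=1e-5,fatol=1e-3,maxiter=300));p=r.x;step=-step*.7
    e=res(p);return full(p),r.fun,np.mean(abs(e)<.004),len(e)
E
python3 - <<'E'
from fit import *
f={n:np.load(f"pics/{n}0.npz") for n in("top","scene")}
d={n:f[n]["d"] for n in f}
# noise check on bench
W=cloud("top",d["top"]);print("std",np.nanstd(W[215:235,340:400,2]))
# base
for vs in(("top",),("scene",)):
    v=[pix(n,d[n],np.array([.55,-.2,.01]),.12) for n in vs]
    for bg in("bench",):
        print("base",vs,fit(BASE,v,[.55,-.2,0,-.2],0,(0,1,3),bg))
# trays
for nm,y in(("left",.302),("right",.19)):
    for vs in(("top",),("scene",),("top","scene")):
        for tn,B in(("D",DEEP),("S",SHAL)):
            c=np.array([.52,y,.08])
            v=[pix(n,d[n],c,.085) for n in vs]
            best=min((fit(B,v,[.535,y,z,yw],np.pi/6) for z in(.05,.07) for yw in(-.1,.1)),key=lambda r:r[1])
            print(nm,vs,tn,np.round(best[0],4),best[1:])
E
```

```text
std 0.0038397827781154886
base ('top',) (array([ 0.54678081, -0.20040119,  0.        , -0.22414227]), np.float64(1668.389998029173), np.float64(0.6452353616532721), 2613)
base ('scene',) (array([ 0.55244257, -0.22492092,  0.        ,  0.06597073]), np.float64(681.8083583088795), np.float64(0.41745283018867924), 424)
left ('top',) D [ 0.5387  0.2731  0.0538 -0.0098] (np.float64(323.18752982529276), np.float64(0.6236203090507726), 906)
left ('top',) S [ 0.5389  0.2734  0.0542 -0.0055] (np.float64(572.8378338805113), np.float64(0.3432671081677704), 906)
left ('scene',) D [ 0.5374  0.271   0.0529 -0.0019] (np.float64(586.0992811110282), np.float64(0.6777308388654194), 1657)
left ('scene',) S [0.5373 0.2711 0.0538 0.002 ] (np.float64(1001.1478584552453), np.float64(0.40977670488835244), 1657)
left ('top', 'scene') D [0.5381 0.2715 0.0532 0.0029] (np.float64(1017.2135645739586), np.float64(0.611783066718689), 2563)
left ('top', 'scene') S [ 5.376e-01  2.712e-01  5.380e-02 -1.000e-04] (np.float64(1617.432043762837), np.float64(0.3659773702692158), 2563)
right ('top',) D [0.5389 0.1811 0.0538 0.    ] (np.float64(911.6479159914759), np.float64(0.25381526104417673), 1245)
right ('top',) S [ 0.5385  0.1628  0.0541 -0.0148] (np.float64(686.6674530034419), np.float64(0.4321285140562249), 1245)
right ('scene',) D [ 0.537   0.1788  0.0529 -0.0051] (np.float64(1267.8163911085853), np.float64(0.30970556161395857), 1834)
right ('scene',) S [ 0.5369  0.1608  0.0529 -0.0038] (np.float64(960.8499834092638), np.float64(0.49781897491821153), 1834)
right ('top', 'scene') D [ 0.5377  0.1792  0.053  -0.0073] (np.float64(2233.425368655202), np.float64(0.26404676843130886), 3079)
right ('top', 'scene') S [ 0.5374  0.1614  0.0533 -0.0116] (np.float64(1728.6846682687383), np.float64(0.43650535888275416), 3079)
```

The left tray is the deep one and the right tray the shallow one, with both fits agreeing across cameras to about 2 mm. Next I work out the first approach.

```bash
cat > go.py <<'E'
import sys
from h import *
# usage: go.py x y z yaw(of tool y axis vs world x, mod pi)  -> remaining roll and shift in tool axes now / after the roll
x,y,z,yaw=map(float,sys.argv[1:5])
o=ctrl.get_obs();M=R.from_rotvec(o["tool_rot"]).as_matrix();t=o["tool_pos"]
ya=np.arctan2(M[1,1],M[0,1]);dy=(yaw-ya+np.pi/2)%np.pi-np.pi/2
print("t",round(o["t"],2),"tcp",np.round(t,4),"yaw",round(ya,4),"down",np.round(M[:,2],4),"q6",round(o["q"][5],2),"F",np.round(o["contact_force"],1),"open",round(o["opening"],4),"grip",round(o["grip_force"],1))
d=np.array([x,y,z])-t
print("roll",round(-dy,4),"| now",np.round(M.T@d*1000,1),"| after roll",np.round((M@R.from_euler('z',-dy).as_matrix()).T@d*1000,1))
E
python3 go.py .42 -.25 .30 0; python3 go.py .5026 .2718 .25 0
python3 - <<'E'
from h import *
f=np.load("pics/top0.npz");W=cloud("top",f["d"])
for u,v in((213,157),(205,166),(222,148),(206,147),(221,168),(198,140)): print(u,v,np.round(W[v,u],3))
f=np.load("pics/scene0.npz");W=cloud("scene",f["d"])
P=W[110:215,180:205].reshape(-1,3);m=(P[:,2]>.05)&(P[:,2]<.45)&(P[:,0]>.55)&(P[:,0]<.75)&(abs(P[:,1])<.08);print("rod",m.sum(),np.median(P[m],0),P[m].min(0),P[m].max(0))
E
```

```text
t 0.1 tcp [ 0.152  -0.6056  0.2302] yaw -1.325 down [-2.0e-04  1.9e-03 -1.0e+00] q6 -0.12 F [ 0.7 -0.2  0.9] open 0.0855 grip 0.0
roll -1.325 | now [ 346.5 -279.9  -69.2] | after roll [355.8 268.  -69.2]
t 0.1 tcp [ 0.152  -0.6056  0.2302] yaw -1.325 down [-2.0e-04  1.9e-03 -1.0e+00] q6 -0.12 F [ 0.7 -0.2  0.9] open 0.0855 grip 0.0
roll -1.325 | now [ 553.5 -765.8  -18.3] | after roll [877.5 350.6 -18.3]
213 157 [ 0.629 -0.005  0.043]
205 166 [0.596 0.032 0.014]
222 148 [ 0.67  -0.039  0.015]
206 147 [0.675 0.027 0.013]
221 168 [ 0.588 -0.033  0.001]
198 140 [ 0.635 -0.007  0.425]
rod 384 [ 0.62744151 -0.00096253  0.28242497] [ 0.61356655 -0.01066262  0.0529344 ] [0.66599865 0.00924157 0.42911814]
```

```bash
r='{"roll":-0.1205,"tz":-6.5}'; python3 -m handwheel '[{"roll":-0.1205,"tz":-6.5},{"roll":-0.1205,"tz":-6.5},{"roll":-0.1205,"tz":-6.5},{"roll":-0.1205,"tz":-6.5},{"roll":-0.1205,"tz":-6.5},{"roll":-0.1205,"tz":-6.5},{"roll":-0.1205,"tz":-6.5},{"roll":-0.1205,"tz":-6.5},{"roll":-0.1205,"tz":-6.5},{"roll":-0.1205,"tz":-6.5},{"roll":-0.12,"tz":-5},{}]' 40 20; python3 go.py .42 -.25 .30 0
```

```text
t 0.1 tcp [ 0.152  -0.6056  0.2302] yaw -1.325 down [-2.0e-04  1.9e-03 -1.0e+00] q6 -0.12 F [ 0.7 -0.2  0.9] open 0.0855 grip 0.0
roll -1.325 | now [ 346.5 -279.9  -69.2] | after roll [355.8 268.  -69.2]$[0]: bad value
```

```bash
python3 -m handwheel '[{"roll":-0.12,"tz":-6},{"roll":-0.12,"tz":-6},{"roll":-0.12,"tz":-6},{"roll":-0.12,"tz":-6},{"roll":-0.12,"tz":-6},{"roll":-0.12,"tz":-6},{"roll":-0.12,"tz":-6},{"roll":-0.12,"tz":-6},{"roll":-0.12,"tz":-6},{"roll":-0.12,"tz":-6},{"roll":-0.12,"tz":-6},{"tz":0}]' 40 20; python3 go.py .42 -.25 .30 0
```

```text
t 0.1 tcp [ 0.152  -0.6056  0.2302] yaw -1.325 down [-2.0e-04  1.9e-03 -1.0e+00] q6 -0.12 F [ 0.7 -0.2  0.9] open 0.0855 grip 0.0
roll -1.325 | now [ 346.5 -279.9  -69.2] | after roll [355.8 268.  -69.2]$[0]: bad value
```

```bash
python3 -m handwheel '[{"tx":0,"ty":0,"tz":-6,"roll":-0.12}]' 40 20; echo; python3 -m handwheel '[{"tz":-6.0}]' 40 20;echo; python3 -m handwheel '[{"tz":-6.0}]'; python3 -m handwheel --help; python3 go.py .42 -.25 .30 0
```

```text
t: 0.18
tool_pos: [0.1519, -0.6051, 0.235]
tool_rot: [-3.085, -0.574, -0.0]
contact_force: [0.5, 0.0, -0.0]
opening: 0.0754
grip_force: 0.0


t 0.18 tcp [ 0.1519 -0.6051  0.235 ] yaw -1.2031 down [-5.e-04  4.e-03 -1.e+00] q6 -0.24 F [ 0.5  0.  -0. ] open 0.0754 grip 0.0
roll -1.2031 | now [ 377.9 -235.2  -63.8] | after roll [355.3 268.  -63.8]$[0]: bad value
$[0]: bad value
invalid input: not JSON, or not a number
```

Every row needs all four keys.

```bash
python3 -m handwheel '[{"tx":0,"ty":0,"tz":-6,"roll":-0.12},{"tx":0,"ty":0,"tz":-6,"roll":-0.12},{"tx":0,"ty":0,"tz":-6,"roll":-0.12},{"tx":0,"ty":0,"tz":-6,"roll":-0.12},{"tx":0,"ty":0,"tz":-6,"roll":-0.12},{"tx":0,"ty":0,"tz":-6,"roll":-0.12},{"tx":0,"ty":0,"tz":-6,"roll":-0.12},{"tx":0,"ty":0,"tz":-6,"roll":-0.12},{"tx":0,"ty":0,"tz":-6,"roll":-0.12},{"tx":0,"ty":0,"tz":-6,"roll":-0.12},{"tx":0,"ty":0,"tz":0,"roll":0}]' 40 20; python3 go.py .42 -.25 .30 0
```

```text
t: 1.1
tool_pos: [0.1521, -0.6065, 0.2983]
tool_rot: [2.224, 2.217, -0.001]
contact_force: [0.8, 0.3, 0.6]
opening: 0.0401
grip_force: 0.0
t 1.1 tcp [ 0.1521 -0.6065  0.2983] yaw -0.0031 down [ 2.0e-04 -1.4e-03 -1.0e+00] q6 -1.44 F [0.8 0.3 0.6] open 0.0401 grip 0.0
roll -0.0031 | now [357.3 266.8  -2.2] | after roll [356.5 267.9  -2.2]
```

```bash
python3 -m handwheel '[{"tx":32,"ty":25,"tz":0,"roll":0},{"tx":32,"ty":25,"tz":0,"roll":0},{"tx":32,"ty":25,"tz":0,"roll":0},{"tx":32,"ty":25,"tz":0,"roll":0},{"tx":32,"ty":25,"tz":0,"roll":0},{"tx":32,"ty":25,"tz":0,"roll":0},{"tx":32,"ty":25,"tz":0,"roll":0},{"tx":32,"ty":25,"tz":0,"roll":0},{"tx":32,"ty":25,"tz":0,"roll":0},{"tx":32,"ty":25,"tz":0,"roll":0},{"tx":35,"ty":18,"tz":0,"roll":0},{"tx":0,"ty":0,"tz":0,"roll":0}]'; python3 go.py .43 .05 .28 0;python3 go.py .5026 .2718 .2 0
```

```text
t: 2.1
tool_pos: [0.4241, -0.2473, 0.2967]
tool_rot: [-2.221, -2.22, -0.004]
contact_force: [0.3, -0.6, -0.1]
opening: 0.0399
grip_force: 0.0
t 2.1 tcp [ 0.4241 -0.2473  0.2967] yaw -0.0005 down [ 8.0e-04  2.9e-03 -1.0e+00] q6 -0.68 F [ 0.3 -0.6 -0.1] open 0.0399 grip 0.0
roll -0.0005 | now [297.2   5.7  17.6] | after roll [297.2   5.8  17.6]
t 2.1 tcp [ 0.4241 -0.2473  0.2967] yaw -0.0005 down [ 8.0e-04  2.9e-03 -1.0e+00] q6 -0.68 F [ 0.3 -0.6 -0.1] open 0.0399 grip 0.0
roll -0.0005 | now [518.8  78.1  98.3] | after roll [518.8  78.4  98.3]
```

```bash
python3 -m handwheel '[{"tx":41,"ty":0,"tz":0,"roll":0},{"tx":41,"ty":0,"tz":0,"roll":0},{"tx":41,"ty":0,"tz":0,"roll":0},{"tx":41,"ty":0,"tz":0,"roll":0},{"tx":41,"ty":0,"tz":0,"roll":0},{"tx":41,"ty":0,"tz":0,"roll":0},{"tx":41,"ty":0,"tz":0,"roll":0},{"tx":41,"ty":0,"tz":0,"roll":0},{"tx":38,"ty":10,"tz":10,"roll":0},{"tx":38,"ty":10,"tz":15,"roll":0},{"tx":38,"ty":10,"tz":15,"roll":0},{"tx":38,"ty":10,"tz":15,"roll":0}]'; python3 -m handwheel '[{"tx":20,"ty":20,"tz":20,"roll":0},{"tx":19,"ty":18,"tz":22,"roll":0},{"tx":0,"ty":0,"tz":0,"roll":0},{"tx":0,"ty":0,"tz":0,"roll":0}]'
python3 - <<'E'
from fit import *
for n in("scene","top"):
    im,d=optics.get_image(n); cv2.imwrite(f"pics/{n}1.png",im[:,:,::-1]); np.savez(f"pics/{n}1.npz",im=im,d=d)
    v=[pix(n,d,np.array([.547,-.2,.01]),.11)]
    print("base",n,fit(BASE,v,[.548,-.2,0,-.22],0,(0,1,2,3),'bench'),fit(BASE,v,[.548,-.2,0,-.22],0,(0,1,2,3)))
E
python3 go.py .5026 .2718 .1 0
```

```text
t: 3.1
tool_pos: [0.4639, 0.2279, 0.2417]
tool_rot: [2.23, 2.213, 0.0]
contact_force: [0.8, -1.7, -0.3]
opening: 0.04
grip_force: 0.0
t: 3.43
tool_pos: [0.5011, 0.2648, 0.1973]
tool_rot: [-2.227, -2.213, 0.009]
contact_force: [0.1, -0.3, -0.1]
opening: 0.04
grip_force: 0.0
base scene (array([ 0.54487233, -0.20429472, -0.0028341 , -0.23506773]), np.float64(875.0324289889663), np.float64(0.6069153776160146), 1099) (array([ 0.54442726, -0.20410406, -0.00293301, -0.23236127]), np.float64(742.6113212723103), np.float64(0.31210191082802546), 1099)
base top (array([ 0.54632845, -0.20052495, -0.0018764 , -0.24315537]), np.float64(1301.0531619943526), np.float64(0.671689497716895), 2190) (array([ 0.54624178, -0.2006817 , -0.00183391, -0.23202188]), np.float64(1644.7705503697944), np.float64(0.24337899543378996), 2190)
t 3.53 tcp [0.5022 0.2644 0.201 ] yaw -0.0068 down [ 0.e+00 -2.e-04 -1.e+00] q6 0.36 F [-0.  -1.2 -0.1] open 0.0402 grip 0.0
roll -0.0068 | now [  7.4   0.4 101. ] | after roll [  7.4   0.4 101. ]
```

```bash
python3 -m handwheel '[{"tx":7,"ty":0,"tz":10,"roll":0},{"tx":0,"ty":0,"tz":25,"roll":0},{"tx":0,"ty":0,"tz":25,"roll":0},{"tx":0,"ty":0,"tz":20,"roll":0},{"tx":0,"ty":0,"tz":15,"roll":0},{"tx":0,"ty":0,"tz":7,"roll":0},{"tx":0,"ty":0,"tz":0,"roll":0},{"tx":0,"ty":0,"tz":0,"roll":0}]'; python3 go.py .5026 .2718 .1 0;
python3 - <<'E'
from h import *
im,d=optics.get_image("scene"); cv2.imwrite("pics/s2.png",cv2.resize(im[150:290,60:260,::-1],None,fx=4,fy=4,interpolation=cv2.INTER_CUBIC))
E
```

```text
t: 4.2
tool_pos: [0.5026, 0.272, 0.0998]
tool_rot: [2.227, 2.215, 0.002]
contact_force: [0.0, -0.5, 0.9]
opening: 0.0397
grip_force: 0.0
t 4.2 tcp [0.5026 0.272  0.0998] yaw -0.0057 down [ 1.5e-03  6.0e-04 -1.0e+00] q6 0.37 F [ 0.  -0.5  0.9] open 0.0397 grip 0.0
roll -0.0057 | now [-0.2  0.  -0.2] | after roll [-0.2  0.  -0.2]
```

View pics/s2.png

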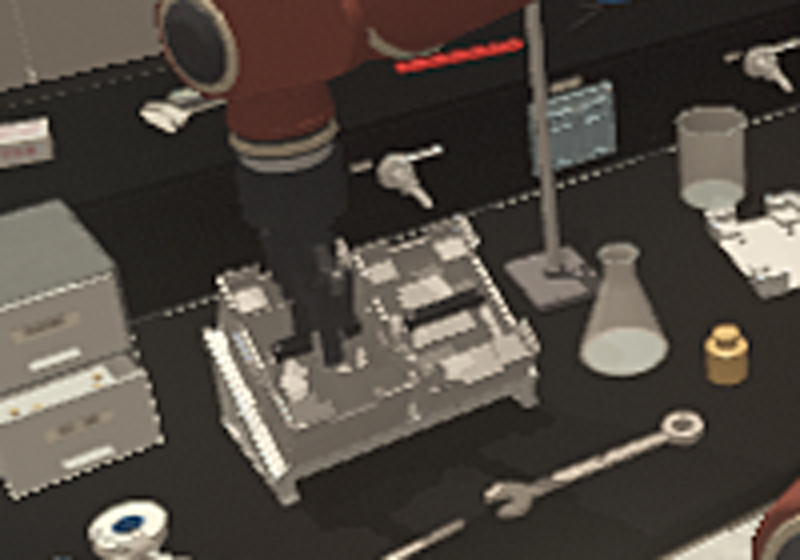

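The fingers straddle the left tray's bar, around (320,330), with nothing touched. Closing gently.

```bash
python3 -m handwheel '[{"tx":0,"ty":0,"tz":0,"roll":0},{"tx":0,"ty":0,"tz":0,"roll":0},{"tx":0,"ty":0,"tz":0,"roll":0},{"tx":0,"ty":0,"tz":0,"roll":0},{"tx":0,"ty":0,"tz":0,"roll":0},{"tx":0,"ty":0,"tz":0,"roll":0}]' 0 25; python3 go.py .5026 .2718 .1 0
```

```text
t: 4.75
tool_pos: [0.5026, 0.2724, 0.1006]
tool_rot: [2.227, 2.216, 0.002]
contact_force: [-4.2, -1.0, 6.2]
opening: 0.0173
grip_force: 24.3
t 4.75 tcp [0.5026 0.2724 0.1006] yaw -0.0048 down [ 1.1e-03  6.0e-04 -1.0e+00] q6 0.37 F [-4.2 -1.   6.2] open 0.0173 grip 24.3
roll -0.0048 | now [-0.6 -0.   0.6] | after roll [-0.6 -0.   0.6]
```

```bash
python3 -m handwheel '[{"tx":0,"ty":-2,"tz":-4,"roll":0},{"tx":0,"ty":-2,"tz":-4,"roll":0},{"tx":0,"ty":-2,"tz":-4,"roll":0},{"tx":0,"ty":-3,"tz":-5,"roll":0},{"tx":0,"ty":-3,"tz":-5,"roll":0},{"tx":0,"ty":-3,"tz":-5,"roll":0},{"tx":0,"ty":-3,"tz":-6,"roll":0},{"tx":0,"ty":-3,"tz":-6,"roll":0},{"tx":0,"ty":0,"tz":0,"roll":0},{"tx":0,"ty":0,"tz":0,"roll":0}]' - -; python3 go.py .45 .2718 .25 0
python3 - <<'E'
from fit import *
o=ctrl.get_obs();im,d=optics.get_image("scene"); np.savez("pics/s3.npz",im=im,d=d);cv2.imwrite("pics/s3.png",cv2.resize(im[150:290,60:260,::-1],None,fx=4,fy=4,interpolation=cv2.INTER_CUBIC))
E
```

```text
t: 5.58
tool_pos: [0.4814, 0.2723, 0.1385]
tool_rot: [2.226, 2.216, 0.002]
contact_force: [0.1, 0.4, -4.8]
opening: 0.0167
grip_force: 25.4
t 5.58 tcp [0.4814 0.2723 0.1385] yaw -0.0048 down [ 1.3e-03  5.0e-04 -1.0e+00] q6 0.39 F [ 0.1  0.4 -4.8] open 0.0167 grip 25.4
roll -0.0048 | now [  -0.6  -31.3 -111.5] | after roll [  -0.4  -31.3 -111.5]
```

View pics/s3.png

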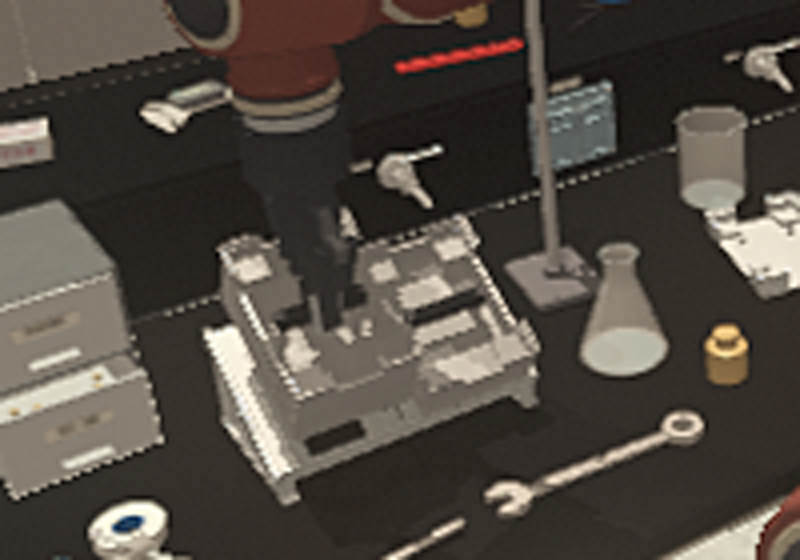

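The deep tray is off the slope and still tilted. I'll lift it further and squeeze harder so the square bar can align between the pads.

```bash
python3 -m handwheel '[{"tx":0,"ty":-4,"tz":-8,"roll":0},{"tx":0,"ty":-4,"tz":-8,"roll":0},{"tx":0,"ty":-4,"tz":-12,"roll":0},{"tx":0,"ty":-4,"tz":-14,"roll":0},{"tx":0,"ty":-4,"tz":-14,"roll":0},{"tx":0,"ty":-4,"tz":-14,"roll":0},{"tx":0,"ty":-4,"tz":-14,"roll":0},{"tx":0,"ty":-4,"tz":-14,"roll":0},{"tx":0,"ty":0,"tz":-10,"roll":0},{"tx":0,"ty":0,"tz":0,"roll":0},{"tx":0,"ty":0,"tz":0,"roll":0}]'; python3 -m handwheel '[{"tx":0,"ty":0,"tz":0,"roll":0},{"tx":0,"ty":0,"tz":0,"roll":0},{"tx":0,"ty":0,"tz":0,"roll":0},{"tx":0,"ty":0,"tz":0,"roll":0}]' 0 70; python3 go.py .44 .05 .27 0
```

```text
t: 6.55
tool_pos: [0.4496, 0.2724, 0.2469]
tool_rot: [2.226, 2.215, 0.003]
contact_force: [-0.2, -0.6, -4.6]
opening: 0.017
grip_force: 25.4
t: 6.88
tool_pos: [0.4489, 0.2721, 0.2447]
tool_rot: [-2.227, -2.215, 0.003]
contact_force: [0.4, -0.6, -4.8]
opening: 0.0152
grip_force: 68.2
t 6.88 tcp [0.4489 0.2721 0.2447] yaw -0.0051 down [-1.6e-03 -7.0e-04 -1.0e+00] q6 0.41 F [ 0.4 -0.6 -4.8] open 0.0152 grip 68.2
roll -0.0051 | now [-222.1   -7.8  -25.1] | after roll [-222.1   -8.9  -25.1]
```

```bash
cat > tilt.py <<'E'
import sys
from fit import *
H=.070 if sys.argv[1]=='D' else .046; B=DEEP if H==.07 else SHAL
yaw=float(sys.argv[2]); n0=sys.argv[3:] or ["top","scene"]
o=ctrl.get_obs();bar=o["tool_pos"]+[0,0,.014]
V=[pix(n,optics.get_image(n)[1],bar-[0,0,.03],.09) for n in n0]
for i,n in enumerate(n0):
    r=[]
    for a in np.radians([-6,-3,0,3,6,10,15,20,25,30,34]):
        Rm=R.from_euler('zy',[0,0]).as_matrix();Rm=(R.from_euler('z',yaw)*R.from_euler('y',-a)).as_matrix()
        x,c,inl,N=fit(B,[V[i]],[*(bar-Rm[:,2]*(H+.001)),yaw],a); bp=x[:3]+Rm[:,2]*(H+.001)
        r.append((c,np.degrees(a),np.round(x,4),np.round((bp-o["tool_pos"])*1000,1),round(inl,2),N))
    r.sort(key=lambda q:q[0])
    for q in r[:3]:print(n,q)
E
python3 tilt.py D 0; python3 go.py .44 .05 .27 0
```

```text
top (np.float64(272.79248647892797), np.float64(29.999999999999996), array([ 0.4844,  0.2727,  0.1978, -0.0053]), array([-0. ,  0.6, 14.6]), np.float64(0.63), 768)
top (np.float64(285.10976932933573), np.float64(25.0), array([ 0.4812,  0.273 ,  0.195 , -0.0024]), array([ 2.3,  0.9, 14.6]), np.float64(0.62), 768)
top (np.float64(370.6447047318012), np.float64(34.0), array([ 0.4867,  0.2729,  0.2003, -0.0024]), array([-1.9,  0.9, 14.4]), np.float64(0.48), 768)
scene (np.float64(586.475267985183), np.float64(29.999999999999996), array([ 0.4834,  0.2708,  0.1969, -0.0008]), array([-1. , -1.3, 13.7]), np.float64(0.71), 1860)
scene (np.float64(656.5175548375371), np.float64(25.0), array([ 4.796e-01,  2.707e-01,  1.950e-01, -1.000e-04]), array([ 0.7, -1.3, 14.6]), np.float64(0.66), 1860)
scene (np.float64(830.7943615542482), np.float64(34.0), array([ 0.4862,  0.2707,  0.1996, -0.0018]), array([-2.4, -1.4, 13.7]), np.float64(0.53), 1860)
t 6.98 tcp [0.4491 0.2722 0.2451] yaw -0.0051 down [-1.e-03 -4.e-04 -1.e+00] q6 0.41 F [-0.2 -0.1 -3.7] open 0.0148 grip 68.2
roll -0.0051 | now [-222.2   -7.9  -24.8] | after roll [-222.2   -9.1  -24.8]
```

The tray hangs firmly but keeps its 30° tilt, since friction holds the bar edges. I'll level it by lowering its low feet onto empty bench on the far right, then regrip it square. First I check that spot is free and where the bench edge is.

```bash
python3 - <<'E'
from h import *
f=np.load("pics/top1.npz");W=cloud("top",f["d"]);g=f["im"].max(-1)
Z=W[...,2]
def chk(x0,x1,y0,y1):
    m=(W[...,0]>x0)&(W[...,0]<x1)&(W[...,1]>y0)&(W[...,1]<y1)
    print((x0,x1,y0,y1),m.sum(),np.round(np.percentile(Z[m],[0,5,50,95,100]),3),"brightness",np.percentile(g[m],[5,50,99,100]))
chk(.36,.56,-.75,-.59);chk(.31,.46,-.16,-.05);chk(.31,.46,-.30,-.08);chk(.31,.46,-.19,-.09)
for v in range(225,252,3): print(v,np.round(W[v,255],3),np.round(W[v,440],3))
E
```

```text
(0.36, 0.56, -0.75, -0.59) 1895 [-0.012 -0.006  0.001  0.014  0.034] brightness [ 46.  57. 244. 254.]
(0.31, 0.46, -0.16, -0.05) 1000 [-0.011 -0.006 -0.     0.007  0.047] brightness [ 52.    56.   232.04 255.  ]
(0.31, 0.46, -0.3, -0.08) 1948 [-0.011 -0.007 -0.     0.006  0.013] brightness [54. 61. 72. 75.]
(0.31, 0.46, -0.19, -0.09) 878 [-0.011 -0.006 -0.     0.006  0.012] brightness [55. 58. 65. 66.]
225 [ 0.351 -0.17  -0.003] [ 0.34  -0.929 -0.005]
228 [ 0.338 -0.17  -0.005] [ 0.328 -0.924  0.005]
231 [ 0.326 -0.17   0.003] [ 0.315 -0.927 -0.003]
234 [ 0.314 -0.17   0.004] [ 0.303 -0.923  0.004]
237 [ 0.302 -0.169  0.004] [ 0.29  -0.928 -0.008]
240 [ 0.29  -0.169  0.001] [ 0.279 -0.924 -0.001]
243 [ 0.277 -0.169 -0.006] [ 0.191 -1.26  -0.773]
246 [ 0.189 -0.152 -0.763] [ 0.175 -1.251 -0.755]
249 [ 0.172 -0.151 -0.762] [ 0.156 -1.253 -0.762]
```

```bash
python3 -m handwheel '[{"tx":-15,"ty":0,"tz":-3,"roll":0},{"tx":-30,"ty":-2,"tz":-3,"roll":0},{"tx":-40,"ty":-2,"tz":-3,"roll":0},{"tx":-40,"ty":-2,"tz":-3,"roll":0},{"tx":-40,"ty":-2,"tz":-3,"roll":0},{"tx":-40,"ty":-2,"tz":-3,"roll":0},{"tx":-40,"ty":0,"tz":-3,"roll":0},{"tx":-40,"ty":0,"tz":0,"roll":0},{"tx":-40,"ty":0,"tz":0,"roll":0},{"tx":-40,"ty":0,"tz":0,"roll":0},{"tx":-40,"ty":0,"tz":0,"roll":0},{"tx":-40,"ty":0,"tz":0,"roll":0}]'; python3 go.py .46 -.67 .2 0
```

```text
t: 7.98
tool_pos: [0.4365, -0.1747, 0.2669]
tool_rot: [2.227, 2.215, 0.0]
contact_force: [1.1, 0.6, -4.6]
opening: 0.0151
grip_force: 68.9
t 7.98 tcp [ 0.4365 -0.1747  0.2669] yaw -0.0053 down [ 7.e-04 -4.e-04 -1.e+00] q6 -0.53 F [ 1.1  0.6 -4.6] open 0.0151 grip 68.9
roll -0.0053 | now [-495.1   26.1   67.1] | after roll [-495.2   23.5   67.1]
```

The open bench right in front of the base (x 0.31–0.46, y −0.30 to −0.08) is clear, with the bench edge at x 0.277. I'll level the tray there by pivoting it about its front feet.

```bash
python3 -m handwheel '[{"tx":0,"ty":-20,"tz":10,"roll":0},{"tx":0,"ty":-20,"tz":20,"roll":0},{"tx":0,"ty":-20,"tz":25,"roll":0},{"tx":0,"ty":-20,"tz":25,"roll":0},{"tx":0,"ty":-15,"tz":25,"roll":0},{"tx":0,"ty":-5,"tz":25,"roll":0},{"tx":0,"ty":0,"tz":20,"roll":0},{"tx":0,"ty":0,"tz":10,"roll":0},{"tx":0,"ty":0,"tz":5,"roll":0},{"tx":0,"ty":0,"tz":0,"roll":0},{"tx":0,"ty":0,"tz":0,"roll":0}]' 0 70; python3 go.py .336 -.175 .079 0
```

```text
t: 8.9
tool_pos: [0.3378, -0.1727, 0.1029]
tool_rot: [2.226, 2.215, 0.0]
contact_force: [0.3, -0.6, -4.1]
opening: 0.0149
grip_force: 69.5
t 8.9 tcp [ 0.3378 -0.1727  0.1029] yaw -0.0047 down [ 0.0013 -0.001  -1.    ] q6 -0.66 F [ 0.3 -0.6 -4.1] open 0.0149 grip 69.5
roll -0.0047 | now [-2.3 -1.8 23.9] | after roll [-2.3 -1.8 23.9]
```

Grip down to 20 N, then lower to contact.

```bash
python3 -m handwheel '[{"tx":0,"ty":0,"tz":4,"roll":0},{"tx":0,"ty":0,"tz":4,"roll":0},{"tx":0,"ty":0,"tz":4,"roll":0},{"tx":0,"ty":0,"tz":4,"roll":0},{"tx":0,"ty":0,"tz":3,"roll":0},{"tx":0,"ty":0,"tz":2,"roll":0},{"tx":0,"ty":0,"tz":2,"roll":0},{"tx":0,"ty":0,"tz":1,"roll":0},{"tx":0,"ty":0,"tz":0,"roll":0},{"tx":0,"ty":0,"tz":0,"roll":0}]' 0 22; python3 go.py .336 -.175 .079 0; python3 tilt.py D 0 top; python3 go.py .336 -.175 .079 0
```

```text
t: 9.73
tool_pos: [0.337, -0.1722, 0.0779]
tool_rot: [2.227, 2.216, -0.0]
contact_force: [-0.1, 0.1, -3.8]
opening: 0.0151
grip_force: 69.3
t 9.73 tcp [ 0.337  -0.1722  0.0779] yaw -0.0049 down [ 0.e+00 -1.e-04 -1.e+00] q6 -0.66 F [-0.1  0.1 -3.8] open 0.0151 grip 69.3
roll -0.0049 | now [-2.8 -1.  -1.1] | after roll [-2.8 -1.  -1.1]
top (np.float64(107.37829703717499), np.float64(29.999999999999996), array([ 0.3726, -0.171 ,  0.0288, -0.004 ]), array([ 0.1,  1.2, 12.5]), np.float64(0.57), 256)
top (np.float64(115.7154006685532), np.float64(25.0), array([ 0.3683, -0.171 ,  0.0281, -0.0039]), array([ 1.3,  1.2, 14.6]), np.float64(0.53), 256)
top (np.float64(124.92801529660375), np.float64(34.0), array([ 0.3762, -0.171 ,  0.0292, -0.0038]), array([-0.5,  1.2, 10.2]), np.float64(0.5), 256)
t 9.78 tcp [ 0.337  -0.1722  0.0779] yaw -0.005 down [ 1.e-04 -1.e-04 -1.e+00] q6 -0.66 F [ 0.  -0.5 -3.3] open 0.0154 grip 69.3
roll -0.005 | now [-2.8 -1.  -1.1] | after roll [-2.8 -1.  -1.1]
```

```bash
python3 -m handwheel '[{"tx":0,"ty":0,"tz":1,"roll":0},{"tx":0,"ty":0,"tz":1,"roll":0},{"tx":0,"ty":0,"tz":0,"roll":0},{"tx":0,"ty":0,"tz":0,"roll":0},{"tx":0,"ty":0,"tz":0,"roll":0},{"tx":0,"ty":0,"tz":0,"roll":0}]' 8 22; python3 go.py .336 -.175 .079 0
```

```text
t: 10.28
tool_pos: [0.3381, -0.1727, 0.0772]
tool_rot: [2.225, 2.214, 0.002]
contact_force: [1.2, 3.5, 5.8]
opening: 0.0149
grip_force: 68.3
t 10.28 tcp [ 0.3381 -0.1727  0.0772] yaw -0.005 down [ 0.0025 -0.001  -1.    ] q6 -0.66 F [1.2 3.5 5.8] open 0.0149 grip 68.3
roll -0.005 | now [-2.3 -2.1 -1.8] | after roll [-2.3 -2.1 -1.8]
```

```bash
python3 -m handwheel '[{"tx":0,"ty":2,"tz":0.5,"roll":0},{"tx":0,"ty":3,"tz":1,"roll":0},{"tx":0,"ty":3,"tz":1,"roll":0},{"tx":0,"ty":3,"tz":1,"roll":0},{"tx":0,"ty":2,"tz":1,"roll":0},{"tx":0,"ty":0,"tz":0,"roll":0}]'; python3 tilt.py D 0; python3 go.py .336 -.175 .079 0
```

```text
t: 10.78
tool_pos: [0.351, -0.1727, 0.0717]
tool_rot: [2.225, 2.215, 0.001]
contact_force: [3.0, -0.5, 4.2]
opening: 0.0152
grip_force: 49.0
top (np.float64(136.9885047639159), np.float64(20.0), array([ 0.3758, -0.1715,  0.02  , -0.0096]), array([ 0.5,  1.2, 15. ]), np.float64(0.54), 293)
top (np.float64(154.75634492958864), np.float64(14.999999999999998), array([ 0.3711, -0.1716,  0.0209, -0.0035]), array([ 1.7,  1.2, 17.8]), np.float64(0.46), 293)
top (np.float64(163.19718808462932), np.float64(25.0), array([ 0.3793, -0.1716,  0.0206, -0.0036]), array([-1.7,  1.2, 13.2]), np.float64(0.41), 293)
scene (np.float64(245.07640832519235), np.float64(20.0), array([ 0.3738, -0.1742,  0.0191, -0.0044]), array([-1.5, -1.4, 14.1]), np.float64(0.42), 418)
scene (np.float64(263.32479195037365), np.float64(14.999999999999998), array([ 0.3685, -0.1743,  0.0221,  0.0161]), array([-0.9, -1.6, 19. ]), np.float64(0.37), 418)
scene (np.float64(279.1487098601474), np.float64(25.0), array([ 0.3792, -0.1748,  0.0184, -0.0686]), array([-1.9, -2.1, 11. ]), np.float64(0.3), 418)
t 10.88 tcp [ 0.3508 -0.1727  0.0718] yaw -0.0049 down [ 0.0017 -0.0011 -1.    ] q6 -0.64 F [ 2.8 -0.4  4.6] open 0.0154 grip 49.6
roll -0.0049 | now [ -2.4 -14.7  -7.2] | after roll [ -2.3 -14.7  -7.2]
```

It pivots as planned and is now at about 20°. Continuing to level.

```bash
python3 -m handwheel '[{"tx":0,"ty":3,"tz":1,"roll":0},{"tx":0,"ty":3,"tz":1.5,"roll":0},{"tx":0,"ty":3,"tz":1.5,"roll":0},{"tx":0,"ty":3,"tz":1.5,"roll":0},{"tx":0,"ty":3,"tz":2,"roll":0},{"tx":0,"ty":3,"tz":2,"roll":0},{"tx":0,"ty":3,"tz":2,"roll":0},{"tx":0,"ty":3,"tz":2,"roll":0},{"tx":0,"ty":2,"tz":1.5,"roll":0},{"tx":0,"ty":0,"tz":0,"roll":0},{"tx":0,"ty":0,"tz":0,"roll":0}]'; python3 tilt.py D 0; python3 go.py .336 -.175 .057 0
```

```text
t: 11.8
tool_pos: [0.3754, -0.1719, 0.0554]
tool_rot: [-2.225, -2.215, 0.001]
contact_force: [0.4, 0.3, -4.6]
opening: 0.0134
grip_force: 21.9
top (np.float64(207.8495151374954), np.float64(3.0000000000000004), array([ 3.814e-01, -1.691e-01, -1.000e-04, -1.160e-02]), array([ 2.3,  2.8, 15.4]), np.float64(0.33), 317)
top (np.float64(208.05494776125528), np.float64(0.0), array([ 0.3764, -0.1716,  0.0012,  0.0053]), array([ 1. ,  0.3, 16.8]), np.float64(0.34), 317)
top (np.float64(219.56487837002666), np.float64(-3.0000000000000004), array([ 0.3712, -0.1691,  0.0037, -0.0202]), array([-0.5,  2.8, 19.2]), np.float64(0.3), 317)
scene (np.float64(203.63989886154326), np.float64(0.0), array([ 0.3745, -0.1731,  0.0006,  0.0127]), array([-0.9, -1.2, 16.2]), np.float64(0.34), 314)
scene (np.float64(205.36367209209), np.float64(3.0000000000000004), array([ 0.3774, -0.1741,  0.0012, -0.0027]), array([-1.7, -2.3, 16.7]), np.float64(0.33), 314)
scene (np.float64(210.72182142355166), np.float64(-3.0000000000000004), array([ 0.3713, -0.1738,  0.0028,  0.0306]), array([-0.4, -1.9, 18.3]), np.float64(0.32), 314)
t 11.9 tcp [ 0.3757 -0.1722  0.056 ] yaw -0.005 down [-5.e-04  3.e-04 -1.e+00] q6 -0.61 F [-0.3 -0.1 -3.7] open 0.0138 grip 21.9
roll -0.005 | now [ -3.  -39.7  -1. ] | after roll [ -2.8 -39.7  -1. ]
```

Opening is 13.6 mm, so the bar is gripped square and the tray is level. Firm the grip, lift, and head over the base.

```bash
python3 -m handwheel '[{"tx":0,"ty":0,"tz":0,"roll":0},{"tx":0,"ty":0,"tz":0,"roll":0},{"tx":0,"ty":0,"tz":-4,"roll":0},{"tx":0,"ty":0,"tz":-8,"roll":0},{"tx":0,"ty":0,"tz":-12,"roll":0},{"tx":0,"ty":0,"tz":-16,"roll":0},{"tx":0,"ty":0,"tz":-16,"roll":0},{"tx":0,"ty":0,"tz":-16,"roll":0},{"tx":0,"ty":0,"tz":-8,"roll":0},{"tx":0,"ty":0,"tz":0,"roll":0}]' 0 60; python3 go.py .5457 -.202 .11 -.235
```

```text
t: 12.73
tool_pos: [0.3775, -0.1734, 0.1393]
tool_rot: [2.223, 2.212, 0.002]
contact_force: [0.0, -0.7, -3.5]
opening: 0.0122
grip_force: 63.0
t 12.73 tcp [ 0.3775 -0.1734  0.1393] yaw -0.0049 down [ 0.0048 -0.0033 -1.    ] q6 -0.61 F [ 0.  -0.7 -3.5] open 0.0122 grip 63.0
roll 0.2301 | now [-27.6 168.2  30.2] | after roll [ 11.4 170.1  30.2]
```

```bash
python3 -m handwheel '[{"tx":0,"ty":0,"tz":0,"roll":0.115},{"tx":0,"ty":0,"tz":0,"roll":0.115},{"tx":1,"ty":15,"tz":0,"roll":0},{"tx":2,"ty":25,"tz":0,"roll":0},{"tx":2,"ty":30,"tz":0,"roll":0},{"tx":2,"ty":30,"tz":0,"roll":0},{"tx":2,"ty":30,"tz":0,"roll":0},{"tx":2,"ty":25,"tz":0,"roll":0},{"tx":0,"ty":15,"tz":8,"roll":0},{"tx":0,"ty":0,"tz":8,"roll":0},{"tx":0,"ty":0,"tz":0,"roll":0},{"tx":0,"ty":0,"tz":0,"roll":0}]'
cat > rel.py <<'E'
import sys
from fit import *
# relative pose of the tray in the hand to the seat below, per camera
B,H=(DEEP,.07) if sys.argv[1]=='D' else (SHAL,.046)
o=ctrl.get_obs();t=o["tool_pos"]
M=R.from_rotvec(o["tool_rot"]).as_matrix();ya=np.arctan2(M[1,1],M[0,1])
for n in("top","scene"):
    im,d=optics.get_image(n);np.savez(f"pics/rel_{n}.npz",im=im,d=d);cv2.imwrite(f"pics/rel_{n}.png",im[:,:,::-1])
    c=t+[0,0,.015-H+.02]
    v=[pix(n,d,c,.095)]
    for a in(-2,0,2):
        x,f,i,N=fit(B,v,[t[0],t[1],t[2]+.0145-H,ya],np.radians(a),(0,1,2,3));print(n,"tilt",a,np.round(x,4),round(f,1),round(i,2),N,"minus tcp mm",np.round((x[:3]-t)*1000,1),"dyaw",round(x[3]-ya,3))
E
python3 rel.py D; python3 go.py .5457 -.202 .11 -.235
```

```text
t: 13.73
tool_pos: [0.5421, -0.2005, 0.118]
tool_rot: [-2.463, -1.943, 0.003]
contact_force: [-0.0, 0.1, -4.1]
opening: 0.0128
grip_force: 62.9
top tilt -2 [ 0.5406 -0.1984  0.0617 -0.2136] 61.3 0.62 173 minus tcp mm [ -1.6   2.  -56.4] dyaw 0.022
top tilt 0 [ 0.5431 -0.199   0.0631 -0.2139] 58.5 0.66 173 minus tcp mm [  0.9   1.5 -55. ] dyaw 0.021
top tilt 2 [ 0.5451 -0.1999  0.0646 -0.2369] 60.5 0.63 173 minus tcp mm [  3.    0.6 -53.4] dyaw -0.002
scene tilt -2 [ 0.5406 -0.2025  0.0619 -0.2361] 101.1 0.63 262 minus tcp mm [ -1.5  -2.  -56.1] dyaw -0.001
scene tilt 0 [ 0.5424 -0.2026  0.0629 -0.2435] 98.1 0.62 262 minus tcp mm [  0.3  -2.1 -55.2] dyaw -0.008
scene tilt 2 [ 0.5438 -0.2034  0.0647 -0.2504] 98.0 0.65 262 minus tcp mm [  1.7  -2.9 -53.3] dyaw -0.015
t 13.83 tcp [ 0.5429 -0.201   0.1198] yaw -0.2352 down [-1.1e-03  5.0e-04 -1.0e+00] q6 -0.25 F [-0.3  1.1 -4.4] open 0.0126 grip 62.9
roll -0.0002 | now [-0.3  3.   9.8] | after roll [-0.3  3.   9.8]
```

```bash
python3 -m handwheel '[{"tx":-1,"ty":3,"tz":4,"roll":0},{"tx":0,"ty":0,"tz":8,"roll":0},{"tx":0,"ty":0,"tz":8,"roll":0},{"tx":0,"ty":0,"tz":8,"roll":0},{"tx":0,"ty":0,"tz":4,"roll":0},{"tx":0,"ty":0,"tz":0,"roll":0},{"tx":0,"ty":0,"tz":0,"roll":0}]';  python3 go.py .5455 -.2022 .0675 -.235; python3 -m handwheel '[{"tx":0,"ty":0,"tz":2,"roll":0},{"tx":0,"ty":0,"tz":2,"roll":0},{"tx":0,"ty":0,"tz":0,"roll":0}]';  python3 go.py .5455 -.2022 .0675 -.235;
```

```text
t: 14.42
tool_pos: [0.5461, -0.2027, 0.0875]
tool_rot: [-2.466, -1.945, 0.001]
contact_force: [-0.1, 0.1, -5.1]
opening: 0.0123
grip_force: 62.9
t 14.42 tcp [ 0.5461 -0.2027  0.0875] yaw -0.235 down [-1.1e-03  6.0e-04 -1.0e+00] q6 -0.25 F [-0.1  0.1 -5.1] open 0.0123 grip 62.9
roll 0.0 | now [ 0.4 -0.7 20. ] | after roll [ 0.4 -0.7 20. ]
t: 14.67
tool_pos: [0.5465, -0.2029, 0.0841]
tool_rot: [-2.466, -1.946, 0.0]
contact_force: [-0.1, -0.2, -4.5]
opening: 0.0126
grip_force: 62.9
t 14.67 tcp [ 0.5465 -0.2029  0.0841] yaw -0.235 down [-1.e-04  0.e+00 -1.e+00] q6 -0.25 F [-0.1 -0.2 -4.5] open 0.0126 grip 62.9
roll -0.0 | now [ 0.5 -1.2 16.6] | after roll [ 0.5 -1.2 16.6]
```

```bash
python3 -m handwheel '[{"tx":0,"ty":-1,"tz":1,"roll":0},{"tx":0,"ty":0,"tz":1,"roll":0},{"tx":0,"ty":0,"tz":1,"roll":0},{"tx":0,"ty":0,"tz":1,"roll":0},{"tx":0,"ty":0,"tz":0,"roll":0}]'; python3 -m handwheel '[{"tx":0,"ty":0,"tz":1,"roll":0},{"tx":0,"ty":0,"tz":1,"roll":0},{"tx":0,"ty":0,"tz":1,"roll":0},{"tx":0,"ty":0,"tz":1,"roll":0},{"tx":0,"ty":0,"tz":0,"roll":0}]';  python3 go.py .5455 -.2022 .0675 -.235;
```

```text
t: 15.08
tool_pos: [0.5454, -0.2026, 0.0799]
tool_rot: [-2.466, -1.945, 0.0]
contact_force: [1.0, 0.6, -4.0]
opening: 0.0124
grip_force: 62.9
t: 15.5
tool_pos: [0.5454, -0.2026, 0.0759]
tool_rot: [-2.466, -1.945, 0.0]
contact_force: [-0.8, -0.3, -4.6]
opening: 0.0126
grip_force: 62.9
t 15.5 tcp [ 0.5454 -0.2026  0.0759] yaw -0.235 down [-5.e-04  3.e-04 -1.e+00] q6 -0.25 F [-0.8 -0.3 -4.6] open 0.0126 grip 62.9
roll 0.0 | now [0.4 0.  8.4] | after roll [0.4 0.  8.4]
```

```bash
python3 -m handwheel '[{"tx":0,"ty":0,"tz":1,"roll":0},{"tx":0,"ty":0,"tz":1,"roll":0},{"tx":0,"ty":0,"tz":1,"roll":0},{"tx":0,"ty":0,"tz":1,"roll":0},{"tx":0,"ty":0,"tz":1,"roll":0},{"tx":0,"ty":0,"tz":0,"roll":0}]'; python3 -m handwheel '[{"tx":0,"ty":0,"tz":1,"roll":0},{"tx":0,"ty":0,"tz":0.5,"roll":0},{"tx":0,"ty":0,"tz":0,"roll":0}]'; python3 -m handwheel '[{"tx":0,"ty":0,"tz":1,"roll":0},{"tx":0,"ty":0,"tz":0,"roll":0}]'; python3 -m handwheel '[{"tx":0,"ty":0,"tz":0.5,"roll":0},{"tx":0,"ty":0,"tz":0,"roll":0}]'; python3 go.py .5455 -.2022 .0675 -.235;
```

```text
t: 16.0
tool_pos: [0.5454, -0.2026, 0.0709]
tool_rot: [-2.466, -1.945, 0.0]
contact_force: [-0.5, 0.0, -3.6]
opening: 0.0127
grip_force: 62.9
t: 16.25
tool_pos: [0.5455, -0.2026, 0.0696]
tool_rot: [-2.466, -1.946, 0.0]
contact_force: [-0.2, -0.5, -4.4]
opening: 0.0124
grip_force: 62.9
t: 16.42
tool_pos: [0.5455, -0.2027, 0.0686]
tool_rot: [-2.466, -1.946, 0.0]
contact_force: [-0.3, 0.6, -4.9]
opening: 0.0128
grip_force: 62.9
t: 16.58
tool_pos: [0.5455, -0.2027, 0.0681]
tool_rot: [-2.466, -1.946, 0.0]
contact_force: [-0.5, 0.3, -5.6]
opening: 0.0126
grip_force: 62.9
t 16.58 tcp [ 0.5455 -0.2027  0.0681] yaw -0.235 down [-1.e-04  0.e+00 -1.e+00] q6 -0.25 F [-0.5  0.3 -5.6] open 0.0126 grip 62.9
roll 0.0 | now [ 0.5 -0.1  0.6] | after roll [ 0.5 -0.1  0.6]
```

```bash
python3 -m handwheel '[{"tx":0,"ty":0,"tz":0.5,"roll":0},{"tx":0,"ty":0,"tz":0.5,"roll":0},{"tx":0,"ty":0,"tz":0,"roll":0}]'; python3 -m handwheel '[{"tx":0,"ty":0,"tz":0.5,"roll":0},{"tx":0,"ty":0,"tz":0.5,"roll":0},{"tx":0,"ty":0,"tz":0,"roll":0}]'; python3 -m handwheel '[{"tx":0,"ty":0,"tz":0.5,"roll":0},{"tx":0,"ty":0,"tz":0,"roll":0}]'|grep -E 'pos|force'
```

```text
t: 16.83
tool_pos: [0.5456, -0.2027, 0.0672]
tool_rot: [2.466, 1.946, 0.0]
contact_force: [-0.1, 0.6, -4.8]
opening: 0.0126
grip_force: 63.0
t: 17.08
tool_pos: [0.5459, -0.2029, 0.0668]
tool_rot: [2.466, 1.945, 0.0]
contact_force: [-0.6, -0.4, -1.6]
opening: 0.0126
grip_force: 63.3
tool_pos: [0.5462, -0.203, 0.0665]
contact_force: [0.2, 0.5, 0.5]
grip_force: 63.6
```

Weight is taken up at the right height (0.0665 − 0.0555 ≈ the 12 mm seat). Press slightly, release, rise, and check.

```bash
python3 -m handwheel '[{"tx":0,"ty":0,"tz":0.5,"roll":0},{"tx":0,"ty":0,"tz":0.5,"roll":0},{"tx":0,"ty":0,"tz":0,"roll":0}]'|grep -E 'pos|force';  python3 -m handwheel '[{"tx":0,"ty":0,"tz":0,"roll":0},{"tx":0,"ty":0,"tz":0,"roll":0},{"tx":0,"ty":0,"tz":0,"roll":0},{"tx":0,"ty":0,"tz":0,"roll":0}]' 40 25;  python3 -m handwheel '[{"tx":0,"ty":0,"tz":-5,"roll":0},{"tx":0,"ty":0,"tz":-10,"roll":0},{"tx":0,"ty":0,"tz":-20,"roll":0},{"tx":0,"ty":0,"tz":-30,"roll":0},{"tx":0,"ty":-20,"tz":-30,"roll":0},{"tx":0,"ty":-30,"tz":-30,"roll":0},{"tx":0,"ty":-30,"tz":-30,"roll":0},{"tx":0,"ty":-20,"tz":-20,"roll":0},{"tx":0,"ty":0,"tz":-10,"roll":0},{"tx":0,"ty":0,"tz":0,"roll":0}]'; python3 go.py .454 .1618 .25 -.004
```

```text
tool_pos: [0.5465, -0.2031, 0.0663]
contact_force: [-0.0, 0.8, 4.0]
grip_force: 64.3
t: 17.83
tool_pos: [0.5454, -0.2026, 0.0644]
tool_rot: [-2.466, -1.945, 0.0]
contact_force: [1.2, 0.3, 1.0]
opening: 0.0401
grip_force: 0.0
t: 18.67
tool_pos: [0.4504, -0.1804, 0.2534]
tool_rot: [2.461, 1.94, 0.005]
contact_force: [0.0, 0.3, 0.6]
opening: 0.0398
grip_force: 0.0
t 18.67 tcp [ 0.4504 -0.1804  0.2534] yaw -0.2354 down [ 0.0074 -0.0043 -1.    ] q6 -0.3 F [0.  0.3 0.6] open 0.0398 grip 0.0
roll -0.2314 | now [333.6 -76.4   1.9] | after roll [342.3   2.2   1.9]
```

```bash
python3 -m handwheel '[{"tx":0,"ty":0,"tz":0,"roll":-0.115},{"tx":0,"ty":0,"tz":0,"roll":-0.115},{"tx":20,"ty":-10,"tz":0,"roll":0},{"tx":40,"ty":-10,"tz":0,"roll":0},{"tx":40,"ty":0,"tz":0,"roll":0},{"tx":40,"ty":0,"tz":0,"roll":0},{"tx":40,"ty":0,"tz":0,"roll":0},{"tx":40,"ty":0,"tz":0,"roll":0},{"tx":40,"ty":0,"tz":0,"roll":0},{"tx":40,"ty":10,"tz":0,"roll":0},{"tx":30,"ty":20,"tz":10,"roll":0},{"tx":10,"ty":30,"tz":10,"roll":0}]' >/dev/null
python3 -m handwheel '[{"tx":0,"ty":20,"tz":20,"roll":0},{"tx":0,"ty":5,"tz":20,"roll":0},{"tx":0,"ty":0,"tz":10,"roll":0},{"tx":0,"ty":0,"tz":0,"roll":0}]'
python3 - <<'E'
from fit import *
D={}
for n in("scene","top"):
    im,d=optics.get_image(n);D[n]=d;np.savez(f"pics/{n}4.npz",im=im,d=d)
    v=[pix(n,d,np.array([.546,-.203,.055]),.085)]
    for a in(-1.5,0,1.5): print("deep",n,a,fit(DEEP,v,[.5455,-.2025,.012,-.235],np.radians(a)))
    P=cloud(n,d);m=(np.hypot(P[...,0]-.5455,P[...,1]+.2025)<.09)&(P[...,2]>.085);print(np.round(np.median(P[m],0),3),m.sum())
    v=[pix(n,d,np.array([.52,.165,.07]),.085)]
    print("shallow",n,fit(SHAL,v,[.5377,.1618,.0533,-.004],np.pi/6))
f=np.load("pics/top4.npz");cv2.imwrite("pics/c4.png",cv2.resize(np.load("pics/scene4.npz")["im"][150:260,60:360,::-1],None,fx=2.6,fy=2.6,interpolation=cv2.INTER_CUBIC))
E
python3 go.py .5142 .1618 .082 -.004
```

```text
t: 20.0
tool_pos: [0.5139, 0.1598, 0.1738]
tool_rot: [-2.223, -2.212, 0.011]
contact_force: [-0.0, -0.8, 0.1]
opening: 0.04
grip_force: 0.0
deep scene -1.5 (array([ 0.5438059 , -0.20421447,  0.01128913, -0.23029284]), np.float64(260.2134337142461), np.float64(0.6015748031496063), 635)
deep scene 0 (array([ 0.54505254, -0.20457561,  0.01062755, -0.23443167]), np.float64(252.49612921071554), np.float64(0.6188976377952756), 635)
deep scene 1.5 (array([ 0.54668538, -0.20494945,  0.0099387 , -0.23513665]), np.float64(255.8947764863995), np.float64(0.6157480314960629), 635)
[ 0.552 -0.187  0.09 ] 112
shallow scene (array([ 0.53699044,  0.1606535 ,  0.05303214, -0.00551591]), np.float64(838.8460122353858), np.float64(0.5691891891891891), 1850)
deep top -1.5 (array([ 0.54534795, -0.20151198,  0.01160507, -0.23502941]), np.float64(397.09136075709534), np.float64(0.5485232067510548), 948)
deep top 0 (array([ 0.54696772, -0.20189926,  0.01160951, -0.23506729]), np.float64(378.2656886310877), np.float64(0.5738396624472574), 948)
deep top 1.5 (array([ 0.54859512, -0.20228109,  0.01157575, -0.23504578]), np.float64(388.5750798236841), np.float64(0.5664556962025317), 948)
[ 0.546 -0.2    0.091] 179
shallow top (array([ 0.53855543,  0.1628375 ,  0.05423684, -0.00565231]), np.float64(310.3807495839147), np.float64(0.5543018335684062), 709)
t 20.1 tcp [0.5155 0.1599 0.178 ] yaw -0.0051 down [-1.8e-03 -2.0e-04 -1.0e+00] q6 0.17 F [0.1 0.  0.2] open 0.0403 grip 0.0
roll -0.0011 | now [ 1.9 -1.2 96. ] | after roll [ 1.9 -1.2 96. ]
```

View pics/c4.png

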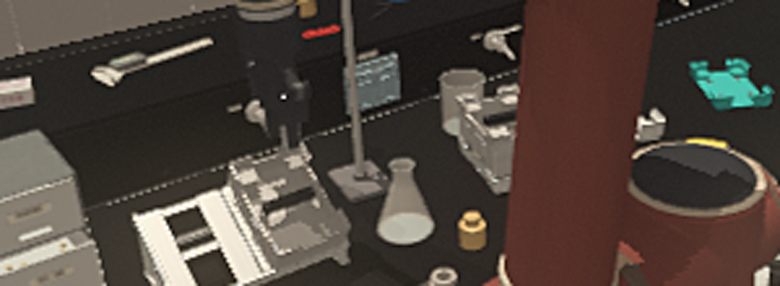

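The deep tray (centre-right, at about (490,135)) sits level on the base, with flask, weight, beaker and stand undisturbed. Now the shallow tray, with fingers half open.

```bash
python3 -m handwheel '[{"tx":2,"ty":-1,"tz":10,"roll":0},{"tx":0,"ty":0,"tz":20,"roll":0},{"tx":0,"ty":0,"tz":20,"roll":0},{"tx":0,"ty":0,"tz":20,"roll":0},{"tx":0,"ty":0,"tz":14,"roll":0},{"tx":0,"ty":0,"tz":6,"roll":0},{"tx":0,"ty":0,"tz":2,"roll":0},{"tx":0,"ty":0,"tz":0,"roll":0},{"tx":0,"ty":0,"tz":0,"roll":0}]' 30 25;python3 go.py .5142 .1618 .082 -.004
```

```text
t: 20.85
tool_pos: [0.516, 0.1622, 0.0882]
tool_rot: [2.226, 2.215, 0.003]
contact_force: [-0.3, -0.7, 0.0]
opening: 0.0297
grip_force: 0.0
t 20.85 tcp [0.516  0.1622 0.0882] yaw -0.005 down [ 2.6e-03  5.0e-04 -1.0e+00] q6 0.17 F [-0.3 -0.7  0. ] open 0.0297 grip 0.0
roll -0.001 | now [-0.4 -1.8  6.2] | after roll [-0.4 -1.8  6.2]
```

```bash
python3 -m handwheel '[{"tx":0,"ty":-2,"tz":3,"roll":0},{"tx":0,"ty":0,"tz":2,"roll":0},{"tx":0,"ty":0,"tz":0,"roll":0},{"tx":0,"ty":0,"tz":0,"roll":0}]' | grep -E 'pos|contact'; python3 -m handwheel '[{"tx":0,"ty":0,"tz":0,"roll":0},{"tx":0,"ty":0,"tz":0,"roll":0},{"tx":0,"ty":0,"tz":0,"roll":0},{"tx":0,"ty":0,"tz":0,"roll":0},{"tx":0,"ty":0,"tz":0,"roll":0},{"tx":0,"ty":0,"tz":0,"roll":0}]' 0 30
```

```text
tool_pos: [0.5131, 0.1621, 0.0818]
contact_force: [-0.4, -1.1, 0.2]
t: 21.68
tool_pos: [0.5138, 0.1621, 0.0821]
tool_rot: [2.226, 2.215, 0.002]
contact_force: [4.5, -1.2, 0.7]
opening: 0.017
grip_force: 29.6
```

```bash
python3 -m handwheel '[{"tx":0,"ty":-2,"tz":-4,"roll":0},{"tx":0,"ty":-2,"tz":-4,"roll":0},{"tx":0,"ty":-3,"tz":-5,"roll":0},{"tx":0,"ty":-3,"tz":-5,"roll":0},{"tx":0,"ty":-5,"tz":-9,"roll":0},{"tx":0,"ty":-5,"tz":-9,"roll":0},{"tx":0,"ty":-5,"tz":-10,"roll":0},{"tx":0,"ty":-5,"tz":-15,"roll":0},{"tx":0,"ty":-8,"tz":-25,"roll":0},{"tx":0,"ty":-8,"tz":-30,"roll":0},{"tx":0,"ty":-8,"tz":-30,"roll":0},{"tx":0,"ty":0,"tz":-5,"roll":0}]'; python3 go.py .343 -.175 .16 -.004
```

```text
t: 22.68
tool_pos: [0.4604, 0.163, 0.2401]
tool_rot: [2.222, 2.213, 0.014]
contact_force: [2.2, 0.6, -1.6]
opening: 0.0169
grip_force: 30.3
t 22.68 tcp [0.4604 0.163  0.2401] yaw -0.0044 down [ 0.0102  0.0022 -0.9999] q6 0.19 F [ 2.2  0.6 -1.6] open 0.0169 grip 30.3
roll -0.0004 | now [-338.7 -116.7   78.2] | after roll [-338.6 -116.8   78.2]
```

```bash
python3 -m handwheel '[{"tx":-15,"ty":0,"tz":0,"roll":0},{"tx":-30,"ty":-5,"tz":0,"roll":0},{"tx":-35,"ty":-10,"tz":0,"roll":0},{"tx":-35,"ty":-10,"tz":0,"roll":0},{"tx":-35,"ty":-15,"tz":0,"roll":0},{"tx":-35,"ty":-15,"tz":0,"roll":0},{"tx":-35,"ty":-15,"tz":0,"roll":0},{"tx":-35,"ty":-15,"tz":0,"roll":0},{"tx":-35,"ty":-15,"tz":5,"roll":0},{"tx":-30,"ty":-10,"tz":20,"roll":0},{"tx":-15,"ty":-6,"tz":25,"roll":0},{"tx":-3,"ty":0,"tz":20,"roll":0}]'; python3 -m handwheel '[{"tx":0,"ty":0,"tz":10,"roll":0},{"tx":0,"ty":0,"tz":0,"roll":0},{"tx":0,"ty":0,"tz":0,"roll":0}]'; python3 tilt.py S 0; python3 go.py .343 -.175 .0605 -.004
```

```text
t: 23.68
tool_pos: [0.3397, -0.1772, 0.1613]
tool_rot: [2.232, 2.21, -0.002]
contact_force: [0.5, 1.1, -3.2]
opening: 0.0167
grip_force: 30.2
t: 23.93
tool_pos: [0.3413, -0.1745, 0.1525]
tool_rot: [-2.225, -2.216, -0.0]
contact_force: [-0.7, 0.2, -2.2]
opening: 0.0168
grip_force: 30.2
top (np.float64(63.82584391278443), np.float64(29.999999999999996), array([ 0.3652, -0.1721,  0.1233, -0.0121]), array([ 0.4,  2.4, 11.5]), np.float64(0.67), 190)
top (np.float64(66.17256271617713), np.float64(25.0), array([ 0.3615, -0.1709,  0.1243,  0.0034]), array([ 0.4,  3.6, 14.4]), np.float64(0.66), 190)
top (np.float64(78.61845648839406), np.float64(34.0), array([ 0.3677, -0.1727,  0.1235,  0.0216]), array([ 0.2,  1.8, 10. ]), np.float64(0.57), 190)
scene (np.float64(449.4821019204161), np.float64(29.999999999999996), array([ 3.644e-01, -1.760e-01,  1.249e-01, -1.000e-04]), array([-0.4, -1.5, 13.1]), np.float64(0.61), 1100)
scene (np.float64(517.8757684902675), np.float64(25.0), array([ 0.3616, -0.176 ,  0.1228,  0.0027]), array([ 0.5, -1.5, 12.8]), np.float64(0.53), 1100)
scene (np.float64(562.615392360142), np.float64(34.0), array([ 0.3657, -0.1763,  0.1282, -0.0038]), array([-1.9, -1.8, 14.6]), np.float64(0.48), 1100)
t 24.03 tcp [ 0.3423 -0.1751  0.1542] yaw -0.0035 down [ 0.002  -0.0015 -1.    ] q6 -0.66 F [ 0.6 -1.3 -2.7] open 0.017 grip 30.2
roll 0.0005 | now [ 0.2  0.5 93.7] | after roll [ 0.2  0.5 93.7]
```

```bash
python3 -m handwheel '[{"tx":0,"ty":0,"tz":12,"roll":0},{"tx":0,"ty":0,"tz":20,"roll":0},{"tx":0,"ty":0,"tz":20,"roll":0},{"tx":0,"ty":0,"tz":16,"roll":0},{"tx":0,"ty":0,"tz":10,"roll":0},{"tx":0,"ty":0,"tz":6,"roll":0},{"tx":0,"ty":0,"tz":4,"roll":0},{"tx":0,"ty":0,"tz":2,"roll":0},{"tx":0,"ty":0,"tz":1,"roll":0},{"tx":0,"ty":0,"tz":0,"roll":0},{"tx":0,"ty":0,"tz":0,"roll":0}]'|grep -E 'pos|force|open'; python3 -m handwheel '[{"tx":0,"ty":0,"tz":1,"roll":0},{"tx":0,"ty":0,"tz":1,"roll":0},{"tx":0,"ty":0,"tz":0,"roll":0}]'|grep -E 'pos|force|open'
```

```text
tool_pos: [0.3419, -0.1756, 0.0625]
contact_force: [0.2, -0.2, -4.1]
opening: 0.0166
grip_force: 30.2
tool_pos: [0.3414, -0.1751, 0.0597]
contact_force: [-1.1, 0.3, -3.5]
opening: 0.0168
grip_force: 30.2
```

```bash
python3 -m handwheel '[{"tx":0,"ty":0,"tz":1,"roll":0},{"tx":0,"ty":2,"tz":1,"roll":0},{"tx":0,"ty":2,"tz":1,"roll":0},{"tx":0,"ty":2,"tz":1,"roll":0},{"tx":0,"ty":2,"tz":1,"roll":0},{"tx":0,"ty":2,"tz":1,"roll":0},{"tx":0,"ty":2,"tz":1,"roll":0},{"tx":0,"ty":2,"tz":1.5,"roll":0},{"tx":0,"ty":0,"tz":0,"roll":0}]'|grep -E 'pos|force|open'; python3 tilt.py S 0
```

```text
tool_pos: [0.3559, -0.1753, 0.051]
contact_force: [0.1, -0.3, 1.5]
opening: 0.0152
grip_force: 29.8
top (np.float64(230.96006171129994), np.float64(14.999999999999998), array([ 0.3686, -0.1736,  0.018 , -0.0092]), array([ 0.5,  1.7, 12.4]), np.float64(0.36), 357)
top (np.float64(237.10387719573623), np.float64(20.0), array([ 0.3723, -0.1751,  0.0167, -0.0099]), array([0.3, 0.1, 9.9]), np.float64(0.32), 357)
top (np.float64(255.2715126792158), np.float64(10.0), array([ 0.3652, -0.1714,  0.0209, -0.013 ]), array([ 1.2,  3.9, 16.1]), np.float64(0.27), 357)
scene (np.float64(183.52448663420378), np.float64(20.0), array([ 0.371 , -0.1797,  0.0144, -0.0447]), array([-1. , -4.4,  7.6]), np.float64(0.27), 254)
scene (np.float64(184.59899202359253), np.float64(14.999999999999998), array([ 0.3668, -0.181 ,  0.0182, -0.0045]), array([-1.2, -5.7, 12.6]), np.float64(0.28), 254)
scene (np.float64(184.83148829618636), np.float64(10.0), array([ 0.3629, -0.1815,  0.0226,  0.0239]), array([-1.2, -6.2, 17.8]), np.float64(0.3), 254)
```

```bash
python3 -m handwheel '[{"tx":0,"ty":2,"tz":1.5,"roll":0},{"tx":0,"ty":2,"tz":1.5,"roll":0},{"tx":0,"ty":2,"tz":1.5,"roll":0},{"tx":0,"ty":2,"tz":1.5,"roll":0},{"tx":0,"ty":2,"tz":2,"roll":0},{"tx":0,"ty":2,"tz":2,"roll":0},{"tx":0,"ty":2,"tz":2,"roll":0},{"tx":0,"ty":2,"tz":2,"roll":0},{"tx":0,"ty":0,"tz":1,"roll":0},{"tx":0,"ty":0,"tz":0,"roll":0}]'|grep -E 'pos|force|open'
```

```text
tool_pos: [0.3706, -0.175, 0.037]
contact_force: [-7.6, 3.0, 10.6]
opening: 0.013
grip_force: 30.8
```

Level and flat-gripped (opening 13 mm). Firm up, lift, and move to over the deep tray.

```bash
python3 -m handwheel '[{"tx":0,"ty":0,"tz":-1,"roll":0},{"tx":0,"ty":0,"tz":0,"roll":0},{"tx":0,"ty":0,"tz":0,"roll":0},{"tx":0,"ty":0,"tz":0,"roll":0},{"tx":0,"ty":0,"tz":-6,"roll":0},{"tx":0,"ty":0,"tz":-15,"roll":0},{"tx":0,"ty":0,"tz":-25,"roll":0},{"tx":0,"ty":0,"tz":-30,"roll":0},{"tx":0,"ty":0,"tz":-30,"roll":0},{"tx":0,"ty":0,"tz":-15,"roll":0},{"tx":0,"ty":0,"tz":-5,"roll":0},{"tx":0,"ty":0,"tz":0,"roll":0}]' 0 60; python3 go.py .546 -.2030 .16 -.235;python3 tilt.py S 0 scene
```

```text
t: 27.88
tool_pos: [0.3719, -0.1757, 0.1644]
tool_rot: [2.225, 2.214, 0.001]
contact_force: [0.0, 0.3, -4.4]
opening: 0.0127
grip_force: 58.9
t 27.88 tcp [ 0.3719 -0.1757  0.1644] yaw -0.005 down [ 0.0022 -0.0016 -1.    ] q6 -0.62 F [ 0.   0.3 -4.4] open 0.0127 grip 58.9
roll 0.23 | now [-26.5 174.2   4.8] | after roll [ 13.9 175.6   4.8]
scene (np.float64(395.96503426888415), np.float64(0.0), array([ 0.3712, -0.1767,  0.1265,  0.0022]), array([-0.7, -1. ,  9.1]), np.float64(0.61), 974)
scene (np.float64(418.1968132787672), np.float64(3.0000000000000004), array([ 0.3732, -0.1768,  0.1267, -0.0007]), array([-1.1, -1.2,  9.3]), np.float64(0.58), 974)
scene (np.float64(454.95855081286265), np.float64(-3.0000000000000004), array([ 0.3693, -0.1767,  0.1256, -0.0021]), array([-0.2, -1. ,  8.1]), np.float64(0.54), 974)
```

```bash
python3 -m handwheel '[{"tx":0,"ty":0,"tz":0,"roll":0.115},{"tx":0,"ty":0,"tz":0,"roll":0.115},{"tx":1,"ty":15,"tz":0,"roll":0},{"tx":3,"ty":25,"tz":0,"roll":0},{"tx":3,"ty":30,"tz":0,"roll":0},{"tx":3,"ty":30,"tz":0,"roll":0},{"tx":3,"ty":30,"tz":0,"roll":0},{"tx":1,"ty":25,"tz":0,"roll":0},{"tx":0,"ty":15,"tz":0,"roll":0},{"tx":0,"ty":5,"tz":0,"roll":0},{"tx":0,"ty":0,"tz":0,"roll":0},{"tx":0,"ty":0,"tz":0,"roll":0}]' >/dev/null; python3 rel.py S;  python3 go.py .546 -.2030 .119 -.235
```

```text
top tilt -2 [ 0.5422 -0.199   0.1219 -0.2064] 97.1 0.58 233 minus tcp mm [ -1.2   2.8 -39.1] dyaw 0.029
top tilt 0 [ 0.5441 -0.1981  0.1232 -0.1849] 99.8 0.56 233 minus tcp mm [  0.7   3.7 -37.8] dyaw 0.05
top tilt 2 [ 0.5456 -0.201   0.1248 -0.244 ] 100.1 0.55 233 minus tcp mm [  2.3   0.8 -36.2] dyaw -0.009
scene tilt -2 [ 0.5412 -0.2036  0.1225 -0.241 ] 83.8 0.58 204 minus tcp mm [ -2.2  -1.8 -38.5] dyaw -0.006
scene tilt 0 [ 0.5424 -0.2037  0.1233 -0.241 ] 81.4 0.6 204 minus tcp mm [ -0.9  -1.9 -37.7] dyaw -0.006
scene tilt 2 [ 0.5437 -0.2042  0.1247 -0.2434] 83.6 0.59 204 minus tcp mm [  0.4  -2.4 -36.3] dyaw -0.008
t 29.03 tcp [ 0.5435 -0.202   0.1621] yaw -0.2353 down [-2.e-03  9.e-04 -1.e+00] q6 -0.25 F [-0.9  0.2 -2.8] open 0.0123 grip 59.2
roll -0.0003 | now [-0.4  2.8 43. ] | after roll [-0.4  2.8 43. ]
```

```bash
python3 -m handwheel '[{"tx":0,"ty":2.5,"tz":4,"roll":0},{"tx":0,"ty":0,"tz":8,"roll":0},{"tx":0,"ty":0,"tz":7,"roll":0},{"tx":0,"ty":0,"tz":4,"roll":0},{"tx":0,"ty":0,"tz":2,"roll":0},{"tx":0,"ty":0,"tz":0,"roll":0},{"tx":0,"ty":0,"tz":0,"roll":0}]' >/dev/null; python3 go.py .546 -.2030 .119 -.235;  python3 -m handwheel '[{"tx":0,"ty":0,"tz":1,"roll":0},{"tx":0,"ty":0,"tz":1,"roll":0},{"tx":0,"ty":0,"tz":1,"roll":0},{"tx":0,"ty":0,"tz":1,"roll":0},{"tx":0,"ty":0,"tz":0,"roll":0}]'|grep -E 'pos|force'
```

```text
t 29.62 tcp [ 0.5472 -0.203   0.138 ] yaw -0.235 down [-2.e-04  1.e-04 -1.e+00] q6 -0.25 F [-0.1 -0.3 -3.6] open 0.0126 grip 59.2
roll -0.0 | now [-0.3 -1.1 19. ] | after roll [-0.3 -1.1 19. ]
tool_pos: [0.5472, -0.2029, 0.1339]
contact_force: [-0.5, -0.0, -3.3]
grip_force: 59.2
```

```bash
python3 -m handwheel '[{"tx":0,"ty":-1,"tz":1,"roll":0},{"tx":0,"ty":0,"tz":1,"roll":0},{"tx":0,"ty":0,"tz":1,"roll":0},{"tx":0,"ty":0,"tz":1,"roll":0},{"tx":0,"ty":0,"tz":0,"roll":0}]'|grep -E 'pos|force';python3 -m handwheel '[{"tx":0,"ty":0,"tz":1,"roll":0},{"tx":0,"ty":0,"tz":1,"roll":0},{"tx":0,"ty":0,"tz":1,"roll":0},{"tx":0,"ty":0,"tz":1,"roll":0},{"tx":0,"ty":0,"tz":0,"roll":0}]'|grep -E 'pos|force'
```

```text
tool_pos: [0.5461, -0.2027, 0.1298]
contact_force: [-0.4, 0.5, -3.1]
grip_force: 59.2
tool_pos: [0.5461, -0.2027, 0.1258]
contact_force: [-0.2, 0.7, -3.2]
grip_force: 59.2
```

```bash
python3 -m handwheel '[{"tx":0,"ty":0,"tz":1,"roll":0},{"tx":0,"ty":0,"tz":1,"roll":0},{"tx":0,"ty":0,"tz":1,"roll":0},{"tx":0,"ty":0,"tz":1,"roll":0},{"tx":0,"ty":0,"tz":0,"roll":0}]'|grep -E 'pos|force';python3 -m handwheel '[{"tx":0,"ty":0,"tz":0.5,"roll":0},{"tx":0,"ty":0,"tz":0.5,"roll":0},{"tx":0,"ty":0,"tz":0.5,"roll":0},{"tx":0,"ty":0,"tz":0,"roll":0}]'|grep -E 'pos|force';python3 -m handwheel '[{"tx":0,"ty":0,"tz":0.5,"roll":0},{"tx":0,"ty":0,"tz":0.5,"roll":0},{"tx":0,"ty":0,"tz":0,"roll":0}]'|grep -E 'pos|force'
```

```text
tool_pos: [0.5461, -0.2027, 0.1218]
contact_force: [0.3, -0.0, -3.2]
grip_force: 59.2
tool_pos: [0.5463, -0.2027, 0.1205]
contact_force: [-0.4, 0.4, -2.6]
grip_force: 59.2
tool_pos: [0.5463, -0.2028, 0.1196]
contact_force: [-0.0, 0.2, -3.9]
grip_force: 59.3
```

```bash
python3 -m handwheel '[{"tx":0,"ty":0,"tz":0.5,"roll":0},{"tx":0,"ty":0,"tz":0.5,"roll":0},{"tx":0,"ty":0,"tz":0,"roll":0}]'|grep -E 'pos|force';python3 -m handwheel '[{"tx":0,"ty":0,"tz":0.5,"roll":0},{"tx":0,"ty":0,"tz":0.5,"roll":0},{"tx":0,"ty":0,"tz":0,"roll":0}]'|grep -E 'pos|force';python3 -m handwheel '[{"tx":0,"ty":0,"tz":0.5,"roll":0},{"tx":0,"ty":0,"tz":0,"roll":0}]'|grep -E 'pos|force'
```

```text
tool_pos: [0.5466, -0.2029, 0.1192]
contact_force: [0.7, 0.4, -0.7]
grip_force: 59.6
tool_pos: [0.5466, -0.2029, 0.1191]
contact_force: [-3.0, 1.9, 5.4]
grip_force: 60.4
tool_pos: [0.5466, -0.2029, 0.1191]
contact_force: [-4.3, 2.6, 7.1]
grip_force: 60.7
```

Seated at the predicted height of 0.119. Release, withdraw and check.

```bash
python3 -m handwheel '[{"tx":0,"ty":0,"tz":0,"roll":0},{"tx":0,"ty":0,"tz":0,"roll":0},{"tx":0,"ty":0,"tz":0,"roll":0},{"tx":0,"ty":0,"tz":0,"roll":0}]' 40 25 | grep -E 'force|open';  python3 -m handwheel '[{"tx":0,"ty":0,"tz":-5,"roll":0},{"tx":0,"ty":0,"tz":-10,"roll":0},{"tx":0,"ty":0,"tz":-20,"roll":0},{"tx":0,"ty":0,"tz":-30,"roll":0},{"tx":10,"ty":-20,"tz":-20,"roll":0},{"tx":25,"ty":-30,"tz":-20,"roll":0},{"tx":30,"ty":-30,"tz":-10,"roll":0},{"tx":35,"ty":-20,"tz":0,"roll":0},{"tx":35,"ty":0,"tz":0,"roll":0},{"tx":35,"ty":0,"tz":0,"roll":0},{"tx":35,"ty":0,"tz":0,"roll":0},{"tx":0,"ty":0,"tz":0,"roll":0}]'
python3 - <<'E'
from fit import *
for n in("scene","top"):
    im,d=optics.get_image(n);np.savez(f"pics/{n}5.npz",im=im,d=d)
    if n=="scene":cv2.imwrite("pics/s5.png",cv2.resize(im[120:260,80:400,::-1],None,fx=2.5,fy=2.5,interpolation=cv2.INTER_CUBIC))
    if n=="top":cv2.imwrite("pics/t5.png",cv2.resize(im[110:225,180:340,::-1],None,fx=4.5,fy=4.5,interpolation=cv2.INTER_CUBIC))
    v=[pix(n,d,np.array([.546,-.203,.12]),.075)]
    for a in(-1.5,0,1.5): print("shallow",n,a,fit(SHAL,v,[.546,-.203,.082,-.235],np.radians(a)))
E
```

```text
contact_force: [0.2, 0.2, 0.1]
opening: 0.0399
grip_force: 0.0
t: 33.87
tool_pos: [0.4996, 0.0215, 0.2322]
tool_rot: [-2.461, -1.953, -0.005]
contact_force: [0.5, 1.1, -0.5]
opening: 0.04
grip_force: 0.0
shallow scene -1.5 (array([ 0.5443974 , -0.20382844,  0.08121843, -0.23768042]), np.float64(93.14109904770659), np.float64(0.5410628019323671), 207)
shallow scene 0 (array([ 0.54549552, -0.20426446,  0.0810327 , -0.24067352]), np.float64(87.97610692215946), np.float64(0.5652173913043478), 207)
shallow scene 1.5 (array([ 0.54641474, -0.20442776,  0.08014468, -0.24202553]), np.float64(89.23221112257012), np.float64(0.5652173913043478), 207)
shallow top -1.5 (array([ 0.54595034, -0.20115844,  0.08168409, -0.24399176]), np.float64(285.6446408023299), np.float64(0.668552036199095), 884)
shallow top 0 (array([ 0.54734129, -0.20157305,  0.08166819, -0.23215851]), np.float64(272.4537490250608), np.float64(0.6945701357466063), 884)
shallow top 1.5 (array([ 0.54842223, -0.20174689,  0.0816219 , -0.24643499]), np.float64(280.54895872651844), np.float64(0.6877828054298643), 884)
```

View pics/s5.png

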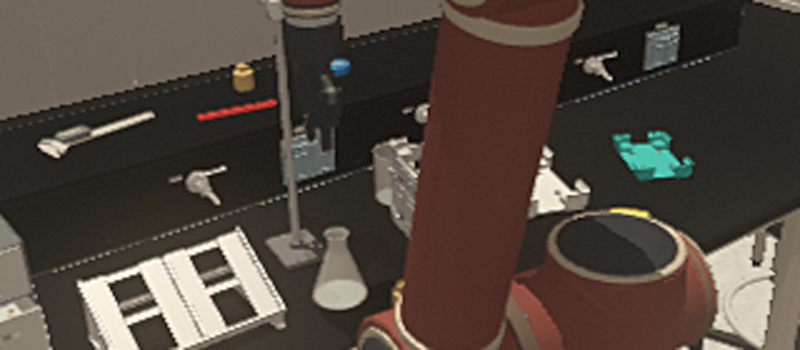

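View pics/t5.png

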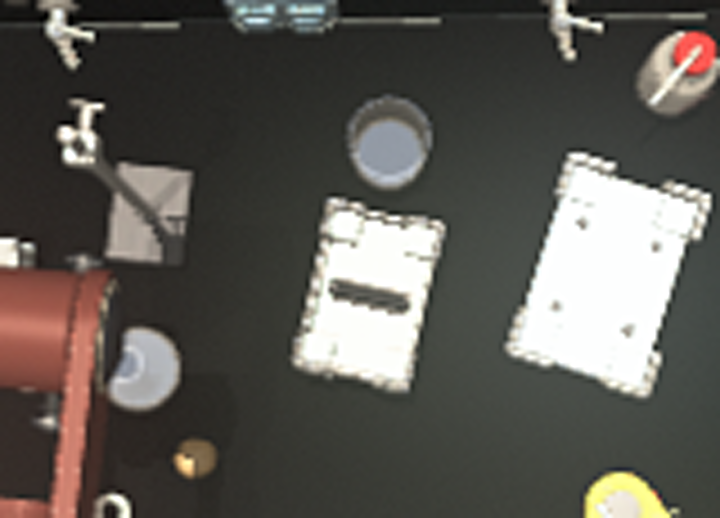

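The stack stands level on the base at about (370,295), with the shallow tray's origin at z ≈ 0.0815 against an expected 0.082. The flask at (140,370), weight at (195,458), beaker at (390,140) and stand are undisturbed, and the arm is clear. Handing in.

```bash
python3 -c "
from station import ctrl
print(ctrl.finish_job())"
```

```text
the job is handed in; nothing more can be done
None
```

The job is handed in at about 34 s: the deep tray is seated on the base frame and the shallow tray on the deep one, both level by camera check, with the flask, beaker, weight and stand left untouched.

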